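# Load brass pulls into the sprung polishing nests in number order

## Robot

A 7-joint arm with a two-finger parallel gripper is mounted at the origin on the work surface. World frame = base frame: x ahead of the robot, y to its left, z up, the work surface at z = 0. Lengths are in mm, angles in rad, forces in N, time in s.
With the tool pointing down it reaches from about 425 to 1025 mm from the base axis. Payload 3.6 kg.
Tool frame: the origin (TCP) lies midway between the tips of the shut fingers; the grasp point (between the pads) lies 19 mm behind it; z points along the fingers, y is the line along which they close (so a half turn about z gives the same grasp; the last joint's range is limited). The gripper opens to 85 mm and grips with 20 to 120 N. Pads are 22 mm wide; open, the fingers measure 114 mm over their backs; the gripper's body (76 mm by 85 mm) begins 54 mm behind the grasp point. The pads swing forward as they close: fully open they stand 13 mm farther back than shut.
Start: joints at [1.24, 0.591, 0.048, 1.609, -0.033, 0.943, -0.034], TCP at [170.081, -704.771, 231.302] pointing down, gripper open.
Joint ranges: [-2.69, 2.69], [-0.47, 2.24], [-1.27, 1.36], [0.19, 2.51], [-1.53, 4.68], [0.08, 2.07], [-3.09, 3.09]. Speed limits (rad/s): [2.57, 2.57, 3.14, 3.14, 3.14, 3.14, 3.14].

## Interface

Orientations are given as a unit quaternion [w, x, y, z].
In Python, from station import sensors, eyes, workorder gives the robot as it stands.
- The arm moves only by the tool send_rows, never from a script. Its argument "deltas" is a list that holds one entry, the list of rows, each a list of 7 numbers: the turn, a rotation vector about the tool's x, y, z in degrees, then the shift along the tool's x, y, z in cm, then the finger opening in cm, from 0 to 8.54. In form: [[[ax, ay, az, dx, dy, dz, grip], ...]]. A call has exactly 5 rows; each row shifts and turns the commanded pose from where the row before left it, along the tool's axes as they then stand; what a row does not reach is not made up. A row lasts 1/10 s, in which the tool goes at most 50 mm and 8.59 degrees, less where a joint would pass 70% of its speed; a pose out of reach is approached as far as the arm can. A call with a gripper value outside its range is refused whole. The fingers move at their own pace and stop on an object; the grip force is fixed at half the most. Time passes only in rows, so rows that do not move let the fingers close, or fill a call up. It gives the time, the measured TCP pose, the force, the opening and the grip force at its end, in the units of the state.
- sensors.get_obs(): the state, without advancing time (a new reading comes with each control period).
- eyes.grab_frame(name): name is "scene" or "side" or "wrist"; returns (picture, depth): 384x512x3 uint8, red, green, blue; 384x512 float32, mm along the optical axis (not along the pixel's ray), 0 where there is no reading.
- eyes.camera_params(name): a dict with "K" (3x3 intrinsics, pixels), "rvec" (rotation vector, rad) and "tvec" (3), from world to camera coordinates, as OpenCV has them; the wrist camera has in their place "T_tool_cam" (4x4, takes a point from camera to tool coordinates, whose origin is the TCP and whose axes are the flange's). Camera axes: x right, y down, z forward; pixel columns grow to the right and rows downward; lengths in mm; the calibration is good to about 2 mm. A picture is of the moment at which its call begins: read the wrist's pose just before it. camera_params takes no time and is no camera call.
- workorder.hand_in(): hands the job in; it is judged then, once.
The state is a dict: "time_s": time; "joint_positions": joint angles; "dq": joint speeds; "tau": joint torques, N m; "position": TCP position; "tcp_rot": TCP orientation; "contact_force": force on the tool from outside, world axes, zero at the start; "torque": the same for the moment, N m; "width": finger opening in mm; "finger_force": force on a finger pad.
Only numpy, scipy, OpenCV 4.12 (cv2) and the standard library are available. Lean on these libraries where they do the work, as an engineer would, in place of code of your own. Each camera call takes 0.05 s, during which the arm holds its last target. There are 200 camera calls.

## Task

Load the three brass door pulls into the polishing rack in number order: first the short pull into the nest with one rivet, then the middle one into the nest with two, then the long one into the nest with three. Tuck each pull's thin tongue under its nest's ledge, push it back partway against the sprung plunger, never so hard that the plunger bottoms (the jaws are clamped at different places, so feel for it), and swing the other end down behind the stop, so that the pull lies flat and snug on the pocket floor. Leave the other things on the bench where they are.

Things in the scene. Friction and masses are not known exactly. Their poses are not given: they have to be found in the camera images.
- rack: plywood board 256 x 270 x 10 mm, fixed to the bench, carrying the three nests side by side (90 mm apart along its y, in any order). Origin: centre of its underside; its x runs along the nests, away from the robot.
- nest1: nest one (one dark rivet on its far tab) for the short pull. Steel bed 52 mm wide, 8 thick, fixed to the rack; origin: centre of its underside, +x towards the rivets. On it an aluminium jaw plate is clamped hard at an UNKNOWN place up to 12 mm either way along x (not reported, differs per nest: feel for it). Pocket floor 14 mm above the origin; fences 6 mm high, 34 mm apart.
- ledge1 (a point): point on nest one's pocket floor below the ledge's edge, for a CENTRAL jaw (up to 12 mm off along x). Nest axes; x = -36 mm from the nest's origin. Ledge underside 17 mm above the floor, top 23. Under it a sprung black plunger, 1 to 11 mm above the floor, face 10 mm behind the edge, pushed in towards -x.
- plunger1 (a joint): nest one's sprung plunger: 0 m at rest, grows as it is pushed in towards the nest's -x; solid at 0.013. It resists with 3 N at first touch, 5 N at 4 mm, 7 N at 8, 9 N at 12 mm (damped: 1 N more at 30 mm/s). A seated pull holds it at about 0.004. Never push it solid.
- stop1 (a point): point on nest one's pocket floor at the far stop's inner face, for a CENTRAL jaw (moves with the jaw as the ledge does; edge to stop is always 86 mm). x = +50 mm from the nest's origin. Stop 13 mm high above the floor, 10 thick. The pull must push the plunger in over 4 mm for its end to pass behind the stop; released, it is held against the stop.
- pull1: short brass door pull, 100 x 30 mm, 0.3 to 0.45 kg, flat on the bench: plate 12 mm thick; its -x end (towards the robot) steps down to a tongue 28 long, 24 wide, 6 thick, flush below (included in the 100); on top at the middle a finger rib, 44 long in x, 16 thick in y, up to 36 mm above the underside: grip there, tips above the plate. Origin: mid-length on the underside; tongue tip x = -50 mm.
- nest2: nest two (two dark rivets on its far tab) for the middle pull. Steel bed 52 mm wide, 8 thick, fixed to the rack; origin: centre of its underside, +x towards the rivets. On it an aluminium jaw plate is clamped hard at an UNKNOWN place up to 12 mm either way along x (not reported, differs per nest: feel for it). Pocket floor 14 mm above the origin; fences 6 mm high, 34 mm apart.
- ledge2 (a point): point on nest two's pocket floor below the ledge's edge, for a CENTRAL jaw (up to 12 mm off along x). Nest axes; x = -46 mm from the nest's origin. Ledge underside 17 mm above the floor, top 23. Under it a sprung black plunger, 1 to 11 mm above the floor, face 10 mm behind the edge, pushed in towards -x.
- plunger2 (a joint): nest two's sprung plunger: 0 m at rest, grows as it is pushed in towards the nest's -x; solid at 0.013. It resists with 3 N at first touch, 5 N at 4 mm, 7 N at 8, 9 N at 12 mm (damped: 1 N more at 30 mm/s). A seated pull holds it at about 0.004. Never push it solid.
- stop2 (a point): point on nest two's pocket floor at the far stop's inner face, for a CENTRAL jaw (moves with the jaw as the ledge does; edge to stop is always 106 mm). x = +60 mm from the nest's origin. Stop 13 mm high above the floor, 10 thick. The pull must push the plunger in over 4 mm for its end to pass behind the stop; released, it is held against the stop.
- pull2: middle brass door pull, 120 x 30 mm, 0.3 to 0.45 kg, flat on the bench: plate 12 mm thick; its -x end (towards the robot) steps down to a tongue 28 long, 24 wide, 6 thick, flush below (included in the 120); on top at the middle a finger rib, 44 long in x, 16 thick in y, up to 36 mm above the underside: grip there, tips above the plate. Origin: mid-length on the underside; tongue tip x = -60 mm.
- nest3: nest three (three dark rivets on its far tab) for the long pull. Steel bed 52 mm wide, 8 thick, fixed to the rack; origin: centre of its underside, +x towards the rivets. On it an aluminium jaw plate is clamped hard at an UNKNOWN place up to 12 mm either way along x (not reported, differs per nest: feel for it). Pocket floor 14 mm above the origin; fences 6 mm high, 34 mm apart.
- ledge3 (a point): point on nest three's pocket floor below the ledge's edge, for a CENTRAL jaw (up to 12 mm off along x). Nest axes; x = -56 mm from the nest's origin. Ledge underside 17 mm above the floor, top 23. Under it a sprung black plunger, 1 to 11 mm above the floor, face 10 mm behind the edge, pushed in towards -x.
- plunger3 (a joint): nest three's sprung plunger: 0 m at rest, grows as it is pushed in towards the nest's -x; solid at 0.013. It resists with 3 N at first touch, 5 N at 4 mm, 7 N at 8, 9 N at 12 mm (damped: 1 N more at 30 mm/s). A seated pull holds it at about 0.004. Never push it solid.
- stop3 (a point): point on nest three's pocket floor at the far stop's inner face, for a CENTRAL jaw (moves with the jaw as the ledge does; edge to stop is always 126 mm). x = +70 mm from the nest's origin. Stop 13 mm high above the floor, 10 thick. The pull must push the plunger in over 4 mm for its end to pass behind the stop; released, it is held against the stop.
- pull3: long brass door pull, 140 x 30 mm, 0.3 to 0.45 kg, flat on the bench: plate 12 mm thick; its -x end (towards the robot) steps down to a tongue 28 long, 24 wide, 6 thick, flush below (included in the 140); on top at the middle a finger rib, 44 long in x, 16 thick in y, up to 36 mm above the underside: grip there, tips above the plate. Origin: mid-length on the underside; tongue tip x = -70 mm.
- bracelet: bystander, loose: flat-lying brass band, 84 mm across, 26 mm high; leave it alone. Origin on its underside (bench level).
- pulley: bystander, loose: brass disc 100 mm across, 22 mm high; leave it alone. Origin on its underside (bench level).
- plate_box: bystander, loose: brass block 110 x 120 x 30 mm; leave it alone. Origin on its underside (bench level).
- offcut: bystander, loose: steel box offcut 70 x 40 x 40 mm; leave it alone. Origin on its underside (bench level).

How it is judged:
By the outcome, as a careful person would: the job done as asked, in the order asked, and still so for the second after the job is handed in, with the robot touching nothing.
It also fails if it takes over 72 s, if anything falls off the work surface, if the arm or the gripper's body presses on something with over 40 N, if the wrist force passes 120 N, or if a joint passes its speed limit or range.

## Working session

There is one attempt and no reset: what is moved stays moved. The work goes in short steps, Python scripts to look and compute and a tool call to move; the robot and the scene stay as the last step left them, time stands still between calls to the robot, and variables do not carry over. Pictures are saved under pics/ and viewed, at most 10 in all, crops included, and the job is handed in when it is done.

Besides the shell and the picture viewer there is one more tool, called as a command line: name --argument value ..., lists and objects as JSON in quotes. send_rows: Moves the arm, as the interface text tells. Its arguments: {"type":"object","properties":{"deltas":{"type":"array"}},"required":["deltas"]}

```bash
mkdir -p pics; ls
cat > h.py <<'E'
import numpy as np, cv2
from scipy.spatial.transform import Rotation as R
from station import sensors, eyes, workorder
def cam(name, obs=None):
    p=eyes.camera_params(name); K=np.array(p["K"])
    if name=="wrist":
        q=obs["tcp_rot"]; T=np.eye(4); T[:3,:3]=R.from_quat([q[1],q[2],q[3],q[0]]).as_matrix(); T[:3,3]=obs["position"]
        return K, T@np.array(p["T_tool_cam"])
    T=np.eye(4); T[:3,:3]=R.from_rotvec(np.ravel(p["rvec"])).as_matrix(); T[:3,3]=np.ravel(p["tvec"])
    return K, np.linalg.inv(T)
def grab(name):
    o=sensors.get_obs(); im,d=eyes.grab_frame(name); K,T=cam(name,o)
    v,u=np.mgrid[:d.shape[0],:d.shape[1]]
    P=np.stack([(u-K[0,2])/K[0,0]*d,(v-K[1,2])/K[1,1]*d,d],-1)
    W=P@T[:3,:3].T+T[:3,3]; W[d<=0]=np.nan
    return im,d,W,o
def save(n,im,s=1): cv2.imwrite("pics/"+n,cv2.resize(im[...,::-1],None,fx=s,fy=s))
E
python3 - <<'E'
from h import *
for n in ["scene","side"]:
    im,d,W,o=grab(n); save(n+"1.png",im,1.5 if n=="scene" else 1); np.savez("pics/"+n+"1.npz",im=im,W=W)
print(o)
E
```

```text
pics
{'time_s': 0.05, 'joint_positions': array([ 1.24050373,  0.59212096,  0.04830783,  1.60982415, -0.03327762,
        0.94268292, -0.03370262]), 'dq': array([-9.22284411e-04, -6.46200094e-04,  3.74319212e-04, -2.81846453e-03,
       -8.43149525e-06,  1.59166013e-03, -1.89962448e-03]), 'tau': array([ 3.77683755e-03, -5.50440395e+01,  1.55379195e+00, -1.99021018e+01,
        9.56229691e-03,  3.96169431e-03, -6.28437164e-06]), 'position': array([ 169.87870723, -703.97192359,  230.13913529]), 'tcp_rot': array([-1.09642138e-03,  9.92993738e-01,  1.18161724e-01, -2.05379911e-04]), 'contact_force': array([-0.39940928, -0.08600829, -0.73244225]), 'torque': array([-0.01173186, -0.03938775,  0.03083012]), 'finger_force': 0.0, 'width': 85.3209203017789}
```

View pics/scene1.png

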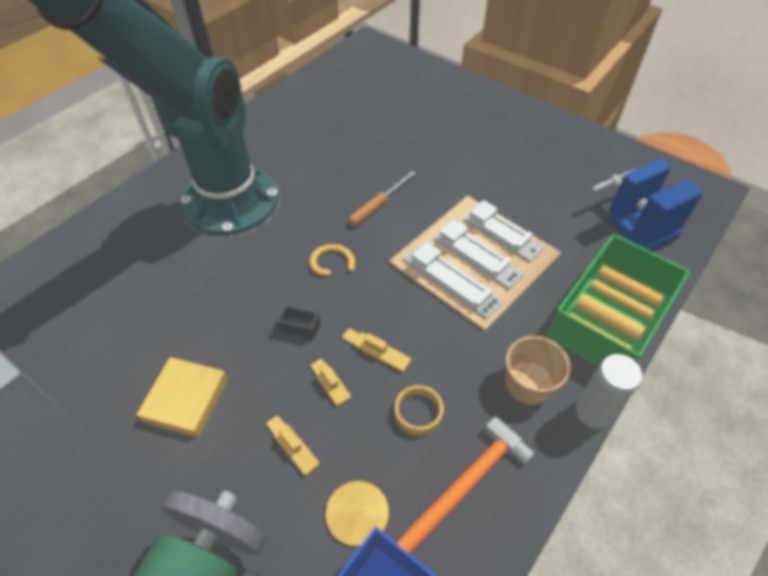

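View pics/side1.png

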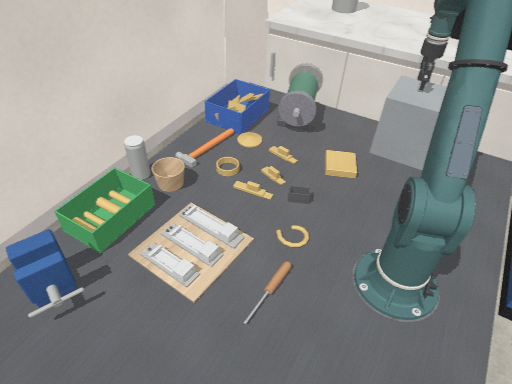

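The scene picture (1.5x) shows the long pull at about (377,349), the short at (330,381) and the middle at (292,445). Nest three is at (452,285), nest two at (482,255) and nest one at (508,230), with the rivets on the far right ends. The side view agrees. I'll measure each from depth.

Run:
```python
from h import *
D=np.load("pics/scene1.npz"); im=D["im"]; W=D["W"]
hsv=cv2.cvtColor(im,cv2.COLOR_RGB2HSV)
br=((hsv[...,0]>14)&(hsv[...,0]<32)&(hsv[...,1]>110)).astype(np.uint8)
n,l,s,c=cv2.connectedComponentsWithStats(br)
for nm,(u,v) in dict(p1=(330,381),p2=(292,445),p3=(377,349)).items():
    u/=1.5;v/=1.5
    k=min([i for i in range(1,n) if s[i,4]>100],key=lambda i:np.hypot(*(c[i]-[u,v])))
    P=W[l==k]; P=P[np.isfinite(P[:,0])]; pl=P[(P[:,2]<20)&(P[:,2]>0)]
    r=cv2.minAreaRect(pl[:,:2].astype(np.float32)); rb=P[P[:,2]>30]
    print(nm,len(P),np.round(r[0]),np.round(r[1]),r[2],"z",np.round(np.percentile(P[:,2],[5,30,60,95,100]),1),"rib",np.round(rb.mean(0)),np.round(cv2.minAreaRect(rb[:,:2].astype(np.float32)),0) if 0 else cv2.minAreaRect(rb[:,:2].astype(np.float32)))
# board
b=((hsv[...,0]>8)&(hsv[...,0]<25)&(hsv[...,1]>50)).astype(np.uint8)
m=np.isfinite(W[...,0])&(W[...,2]>5)&(W[...,2]<16)&(b>0)
q=np.zeros(m.shape,bool);q[125:222,255:380]=1; P=W[m&q]
print("board",cv2.minAreaRect(P[:,:2].astype(np.float32)),np.median(P[:,2]))
m=np.isfinite(W[...,0])&(W[...,2]>14)&q&(hsv[...,1]<50)&(W[...,2]<60); P=W[m]; print(np.percentile(P[:,2],[5,25,50,75,95]))
np.save("pics/nestpts.npy",P)
for (u,v) in [(452,283),(482,255),(508,230)]: print(np.round(W[int(v/1.5),int(u/1.5)]))
for (u,v) in [(182,397),(298,322),(418,410),(357,513)]: print("by",np.round(W[int(v/1.5),int(u/1.5)]))
K,T=cam("scene"); print("cam",T[:3,3])
```

```text
p1 339 [ 501. -217.] [ 33. 100.] 73.07760620117188 z [ 5.4 12.  15.1 37.8 41.9] rib [ 502. -218.   36.] ((501.07904052734375, -217.48281860351562), (16.30973243713379, 45.42084503173828), 73.20694732666016)
p2 499 [ 528. -346.] [ 32. 119.] 78.38182830810547 z [ 5.1 11.4 14.1 37.7 40.3] rib [ 529. -348.   36.] ((528.3670043945312, -347.127197265625), (16.304908752441406, 43.49687576293945), 78.83203125)
p3 468 [ 523. -106.] [140.  42.] 5.102646827697754 z [ 5.3 11.3 14.  37.7 39.8] rib [ 525. -113.   36.] ((522.9658203125, -111.9809799194336), (46.297733306884766, 17.711280822753906), 3.989043951034546)
board ((482.48468017578125, 205.61749267578125), (278.3473815917969, 395.7303161621094), 85.620849609375) 10.659904163493252
[16.61537652 20.94529109 25.41061969 31.94443451 48.29508727]
[555. 101.  24.]
[565. 199.  25.]
[570. 295.  25.]
by [ 324. -406.   30.]
by [ 360. -154.    3.]
by [nan nan nan]
by [ 694. -369.   24.]
cam [ 884.56538549 -536.73667436  937.85364781]
```

Run:
```python
from h import *
for n in ["scene","side"]:
    D=np.load(f"pics/{n}1.npz"); im=D["im"]; W=D["W"]; 
    m=np.isfinite(W[...,0])&(W[...,2]>5.5)&(W[...,2]<52)&(W[...,0]>380)&(W[...,0]<760)&(W[...,1]>0)&(W[...,1]<420)
    k,l,s,c=cv2.connectedComponentsWithStats(m.astype(np.uint8),connectivity=4); i=1+np.argmax(s[1:,4])
    P=W[l==i]; lo=P[P[:,2]<13]
    # robust rect fit: for angle, extents by percentile, compare with 256x270
    best=None
    for a in np.arange(-40,40,.25):
        ca,sa=np.cos(np.radians(a)),np.sin(np.radians(a)); X=P[:,0]*ca+P[:,1]*sa; Y=-P[:,0]*sa+P[:,1]*ca
        e=np.r_[np.percentile(X,[.5,99.5]),np.percentile(Y,[.5,99.5])]; A=(e[1]-e[0])*(e[3]-e[2])
        if best is None or A<best[0]: best=(A,a,e)
    A,a,e=best; ca,sa=np.cos(np.radians(a)),np.sin(np.radians(a)); cx,cy=(e[0]+e[1])/2,(e[2]+e[3])/2
    print(n,len(P),"yaw",a,"size",e[1]-e[0],e[3]-e[2],"centre",cx*ca-cy*sa,cx*sa+cy*ca,"zmed",np.median(lo[:,2]))
    # nests: points z>14 in rack frame
    Q=P[P[:,2]>15]; X=(Q[:,0]*ca+Q[:,1]*sa)-cx; Y=(-Q[:,0]*sa+Q[:,1]*ca)-cy
    for y0 in (-90,0,90):
        g=abs(Y-y0)<40; t=g&(Q[:,2]>42)
        print(y0,"y",np.percentile(Y[g],[3,50,97]).round(1),"x",np.percentile(X[g],[1,99]).round(1),"ledge x",np.percentile(X[t],[3,97]).round(1),"y",np.median(Y[t]).round(1),t.sum())
```

```text
scene 5210 yaw -4.5 size 253.57722587778807 266.4850084097973 centre 550.654468686561 196.40873147369555 zmed 10.45204850009236
-90 y [-113.9  -92.4  -66.1] x [-105.7  112.8] ledge x [-82.7 -46.8] y -89.3 150
0 y [-23.9  -2.9  23.5] x [-90.2 104.2] ledge x [-83.2 -46.9] y -0.6 141
90 y [ 65.6  86.  114.6] x [-81.8  95.4] ledge x [-70.1 -33.5] y 89.7 130
side 6067 yaw -4.75 size 252.38912037115648 265.8606243850927 centre 547.0341579557779 201.1735035653892 zmed 8.128931786171393
-90 y [-112.6  -87.4  -66.3] x [-103.1  111.9] ledge x [-82.9 -46.6] y -89.5 150
0 y [-22.7   2.3  23.2] x [-93.1 103.4] ledge x [-83.3 -46.8] y 1.0 175
90 y [ 67.3  92.5 113.3] x [-82.8  93.4] ledge x [-69.3 -33.7] y 90.7 202
```

Both cameras agree on the rack to about 4 mm: yaw -4.6° and centre near (549,199). The ledge edges are visible too. I'll set out over the pulls.

send_rows --deltas '[[[0,0,6.8,0,0,0,8.5],[0,0,6.8,0,0,0,8.5],[0,0,0,2.6,-3.7,-1,8.5],[0,0,0,2.6,-3.7,-1,8.5],[0,0,0,2.6,-3.7,-1,8.5]]]'

```text
time_s: 0.6
position: [248.6, -592.2, 260.8]
tcp_rot: [-0.001, 1.0, -0.001, -0.0]
contact_force: [0.9, -0.7, -0.0]
width: 85.0
finger_force: 0.0
```

send_rows --deltas '[[[0,0,0,2.6,-3.7,-1,8.5],[0,0,0,2.6,-3.7,-1,8.5],[0,0,0,2.6,-3.7,-1,8.5],[0,0,0,2.6,-3.7,-1,8.5],[0,0,0,2.6,-3.7,-1,8.5]]]'

```text
time_s: 1.1
position: [378.8, -407.0, 311.4]
tcp_rot: [-0.0, 1.0, -0.0, -0.0]
contact_force: [0.2, -0.5, 0.2]
width: 85.1
finger_force: 0.0
```

send_rows --deltas '[[[0,0,0,2.6,-3.7,-1,8.5],[0,0,0,2.6,-3.7,-1,8.5],[0,0,0,2.6,-3.7,-1,8.5],[0,0,0,2.6,-3.7,-1,8.5],[0,0,0,2.6,-3.7,-1,8.5]]]'

```text
time_s: 1.6
position: [508.7, -222.2, 361.4]
tcp_rot: [-0.0, 1.0, -0.0, -0.0]
contact_force: [1.1, -0.2, 0.3]
width: 84.9
finger_force: 0.0
```

Run:
```python
from h import *
im,d,W,o=grab("wrist"); save("w1.png",im); np.savez("pics/w1.npz",im=im,W=W)
print(np.array(eyes.camera_params("wrist")["T_tool_cam"]).round(2),o["time_s"],o["position"],o["tcp_rot"])
```

```text
[[ 0.0000e+00 -9.6000e-01 -2.9000e-01  7.2890e+01]
 [ 1.0000e+00  0.0000e+00 -0.0000e+00 -6.0000e-02]
 [ 0.0000e+00 -2.9000e-01  9.6000e-01 -1.4336e+02]
 [ 0.0000e+00  0.0000e+00  0.0000e+00  1.0000e+00]] 1.6 [ 508.72962811 -222.17140081  361.44566473] [-2.42908629e-05  9.99999922e-01 -2.51538296e-04 -3.02512274e-04]
```

View pics/w1.png

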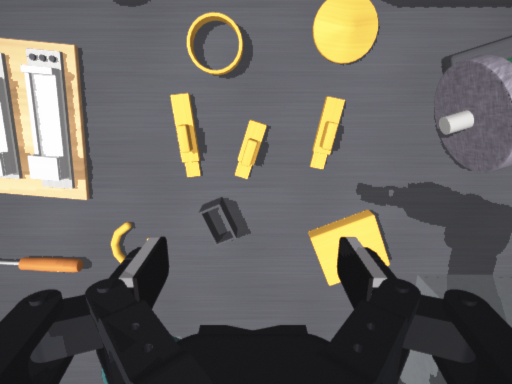

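The wrist view has +x up. It shows the long pull at (186,135), the short at (250,150), the middle at (327,132), and part of the rack on the left. I'll measure all three ribs and then look over the rack.

```bash
cat >> h.py <<'E'
def pulls(im,W,near=None):
    hsv=cv2.cvtColor(im,cv2.COLOR_RGB2HSV)
    br=((hsv[...,0]>14)&(hsv[...,0]<32)&(hsv[...,1]>110)).astype(np.uint8)
    n,l,s,c=cv2.connectedComponentsWithStats(br)
    for k in range(1,n):
        if s[k,4]<150: continue
        P=W[l==k]; P=P[np.isfinite(P[:,0])]
        if len(P)<100: continue
        r=cv2.minAreaRect(P[(P[:,2]<20)][:,:2].astype(np.float32)) if (P[:,2]<20).sum()>50 else None
        rb=P[(P[:,2]>30)&(P[:,2]<42)]
        rr=cv2.minAreaRect(rb[:,:2].astype(np.float32)) if len(rb)>15 else None
        f=lambda r: r and [np.round(x,1) for x in r]
        print(c[k].round(),"plate",f(r),"rib",f(rr),"z",np.percentile(P[:,2],[5,50,95]).round(1))
E
python3 - <<'E'
from h import *
D=np.load("pics/w1.npz"); pulls(D["im"],D["W"])
E
```

```text
[345.  29.] plate [array([ 682.2, -365.5]), array([102.5,  88.4]), np.float64(87.5)] rib None z [ 8.2 13.6 22.4]
[213.  40.] plate [array([ 666.9, -162.5]), array([87.7, 90.2]), np.float64(85.7)] rib None z [ 1.9 25.6 27.8]
[186. 133.] plate [array([ 522. , -108.3]), array([142.2,  33.9]), np.float64(6.1)] rib [array([ 522.2, -109.9]), array([44.3, 16.4]), np.float64(6.0)] z [ 5.6 12.9 37.2]
[326. 131.] plate [array([ 527. , -347.5]), array([ 34.5, 120.9]), np.float64(78.8)] rib [array([ 526.8, -345.5]), array([16.2, 43.7]), np.float64(78.6)] z [ 5.4 12.8 37. ]
[250. 148.] plate [array([ 499.2, -215.9]), array([ 31.4, 100.3]), np.float64(72.3)] rib [array([ 499.5, -215.7]), array([15.9, 43.6]), np.float64(72.6)] z [ 5.7 13.  37.4]
[346. 241.] plate [array([ 308.2, -408.5]), array([133.3, 128.1]), np.float64(22.6)] rib [array([ 317.4, -400.6]), array([109.2, 118.9]), np.float64(22.4)] z [ 9.4 30.6 32.6]
[119. 241.] plate [array([328.7,  31.4]), array([34.6, 83.6]), np.float64(73.7)] rib None z [ 6.7 13.8 16.1]
[ 48. 267.] plate None rib None z [24.5 26.3 28.1]
```

send_rows --deltas '[[[0,0,4.6,0.3,-4.8,0,8.5],[0,0,0,0.7,-4.9,0,8.5],[0,0,0,0.4,-4.9,0,8.5],[0,0,0,0.4,-4.9,0,8.5],[0,0,0,0.4,-4.9,0,8.5]]]'

```text
time_s: 2.15
position: [545.8, 19.4, 361.0]
tcp_rot: [0.0, 0.999, -0.041, -0.0]
contact_force: [0.8, 0.2, 0.7]
width: 85.1
finger_force: 0.0
```

send_rows --deltas '[[[0,0,0,0.0,-4.9,0,8.5],[0,0,0,0,-4.9,0,8.5],[0,0,0,-0.4,-4.0,0,8.5],[0,0,0,-0.4,-3.5,0,8.5],[0,0,0,0,0,0,8.5]]]'

```text
time_s: 2.65
position: [550.4, 198.2, 360.9]
tcp_rot: [-0.002, 0.999, -0.035, -0.001]
contact_force: [0.4, -0.1, -0.7]
width: 84.9
finger_force: 0.0
```

Run:
```python
from h import *
im,d,W,o=grab("wrist"); save("w2.png",im,1.5); np.savez("pics/w2.npz",im=im,W=W)
print(o["time_s"],o["position"],o["tcp_rot"])
```

```text
2.65 [550.38449347 198.16558198 360.89417455] [-2.01934324e-03  9.99375660e-01 -3.52661134e-02 -7.16153663e-04]
```

View pics/w2.png

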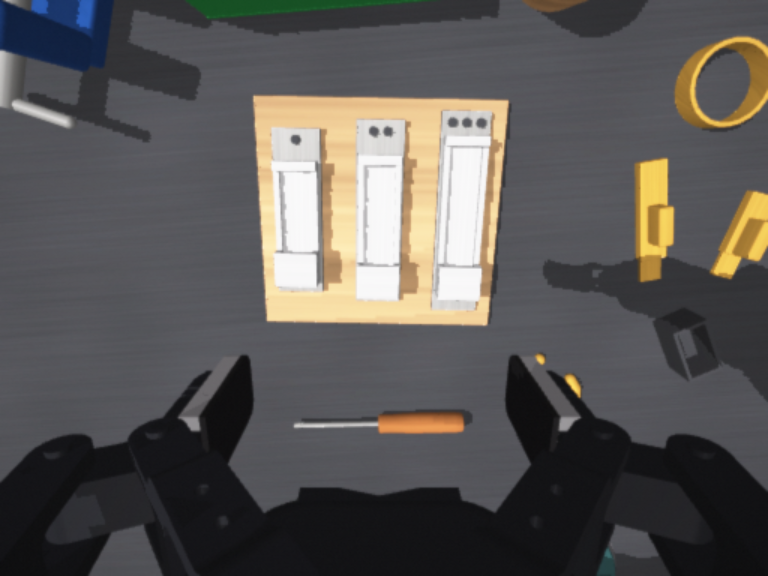

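The rack is fully visible. Nest one is on the left (297,210), nest two in the middle (380,210) and nest three on the right (463,205), with the ledges at the bottom around row 280. Measuring now.

```bash
cat > rk.py <<'E'
from h import *
def rack(W,yaw=None):
    m=np.isfinite(W[...,0])&(W[...,2]>5.5)&(W[...,2]<52)&(W[...,0]>380)&(W[...,0]<760)&(W[...,1]>20)&(W[...,1]<400)
    k,l,s,c=cv2.connectedComponentsWithStats(m.astype(np.uint8),connectivity=4); i=1+np.argmax(s[1:,4])
    P=W[l==i]; best=None
    for a in np.arange(-10,2,.1):
        ca,sa=np.cos(np.radians(a)),np.sin(np.radians(a)); X=P[:,0]*ca+P[:,1]*sa; Y=-P[:,0]*sa+P[:,1]*ca
        e=np.r_[np.percentile(X,[.3,99.7]),np.percentile(Y,[.3,99.7])]; A=(e[1]-e[0])*(e[3]-e[2])
        if best is None or A<best[0]: best=(A,a,e)
    A,a,e=best; ca,sa=np.cos(np.radians(a)),np.sin(np.radians(a)); cx,cy=(e[0]+e[1])/2,(e[2]+e[3])/2
    print("yaw",a.round(1),"size",(e[1]-e[0]).round(1),(e[3]-e[2]).round(1),"centre",(cx*ca-cy*sa).round(1),(cx*sa+cy*ca).round(1))
    X=(P[:,0]*ca+P[:,1]*sa)-cx; Y=(-P[:,0]*sa+P[:,1]*ca)-cy; Z=P[:,2]
    for j,y0 in ((3,-90),(2,0),(1,90)):
        g=abs(Y-y0)<40; t=g&(Z>42); st=g&(X>20)&(Z>33)&(Z<41); b=g&(Z>15)&(Z<21); f=g&(Z>22)&(Z<26)&(abs(Y-y0)<14)
        print(j,"ledge x",np.percentile(X[t],[2,98]).round(1),"y",np.percentile(Y[t],[2,98]).round(1),"stop x",np.percentile(X[st],[4,96]).round(1),"y",np.percentile(Y[st],[3,97]).round(1),"bed x",np.percentile(X[b],[1,99]).round(1) if b.sum() else None,"floor z",np.median(Z[f]).round(1),"ledgez",np.median(Z[t]).round(1))
if __name__=="__main__":
    rack(np.load("pics/w2.npz")["W"])
E
python3 rk.py
```

```text
yaw -5.1 size 253.5 267.4 centre 549.5 200.4
3 ledge x [-82.2 -46. ] y [-112.   -67.5] stop x [80.2 89.7] y [-111.2  -68.1] bed x [-105.2  114.8] floor z 24.7 ledgez 47.8
2 ledge x [-83.5 -46.3] y [-22.3  22. ] stop x [60.4 69.5] y [-20.7  21.5] bed x [-95.8 105.2] floor z 24.8 ledgez 47.9
1 ledge x [-71.2 -34.2] y [ 67.  111.8] stop x [52.8 61.8] y [ 68.  111.3] bed x [-86.   95.2] floor z 24.8 ledgez 48.0
```

Ledge edges at rack x are nest 1 ≈ -33.7, nest 2 ≈ -45.9 and nest 3 ≈ -45.9 (edge and stop agree). Next is pull 1: rib at (499.5,-215.7), yaw -17.5°.

send_rows --deltas '[[[0,0,6.5,0,0,0,8.5],[0,0,6.4,0,0,0,8.5],[0,0,0,0.76,4.1,2.6,8.5],[0,0,0,0.76,4.1,2.6,8.5],[0,0,0,0.76,4.1,2.6,8.5]]]'

```text
time_s: 3.2
position: [536.3, 63.6, 282.5]
tcp_rot: [0.001, 0.988, -0.153, 0.0]
contact_force: [1.3, -0.5, 0.2]
width: 85.1
finger_force: 0.0
```

send_rows --deltas '[[[0,0,0,0.76,4.1,2.6,8.5],[0,0,0,0.76,4.1,2.6,8.5],[0,0,0,0.76,4.1,2.6,8.5],[0,0,0,0.76,4.1,2.6,8.5],[0,0,0,0.76,4.1,2.6,8.5]]]'

```text
time_s: 3.7
position: [510.0, -143.5, 152.4]
tcp_rot: [0.001, 0.988, -0.153, 0.0]
contact_force: [0.6, 0.4, 0.5]
width: 84.8
finger_force: 0.0
```

send_rows --deltas '[[[0,0,0,0.76,4.1,2.6,8.5],[0,0,0,0.76,4.1,2.6,8.5],[0,0,0,0,0,2,6],[0,0,0,0,0,1,6],[0,0,0,0,0,0,6]]]'

```text
time_s: 4.2
position: [499.6, -222.8, 70.1]
tcp_rot: [-0.0, 0.988, -0.153, -0.002]
contact_force: [-0.1, 0.0, -0.3]
width: 59.9
finger_force: 0.0
```

Run:
```python
from h import *
im,d,W,o=grab("wrist"); pulls(im,W); print(o["time_s"],o["position"],o["tcp_rot"],o["joint_positions"].round(2))
```

```text
[82. 31.] plate [array([ 643.8, -149.8]), array([99.9, 36.8]), np.float64(72.4)] rib None z [ 3.5 22.  27.4]
[415. 101.] plate [array([ 525.5, -353. ]), array([ 46.3, 124.6]), np.float64(79.2)] rib [array([ 527.3, -345.3]), array([16.7, 43.8]), np.float64(79.2)] z [ 5.7 12.9 37. ]
[ 90. 202.] plate [array([528.8, -99. ]), array([129.9,  53. ]), np.float64(6.0)] rib [array([ 522.8, -110.6]), array([44. , 17.6]), np.float64(5.7)] z [ 4.9 13.1 37.1]
[244. 195.] plate [array([ 499.8, -215.6]), array([31.9, 99.9]), np.float64(72.3)] rib [array([ 500.2, -215.8]), array([15.5, 43.3]), np.float64(72.5)] z [ 6.6 13.1 37.3]
[491. 307.] plate [array([ 368.8, -383.3]), array([ 4.8, 54.3]), np.float64(22.9)] rib [array([ 348.7, -381.1]), array([41.1, 25. ]), np.float64(28.7)] z [ 4.5 21.8 31.5]
4.2 [ 499.6082236  -222.78856222   70.08927734] [-3.01638121e-04  9.88282806e-01 -1.52624788e-01 -1.63684427e-03] [ 0.39  0.61 -0.07  2.11  0.1   0.42 -1.64]
```

send_rows --deltas '[[[0,0,0,-0.17,-0.68,0.5,6],[0,0,0,0,0,2,6],[0,0,0,0,0,2,6],[0,0,0,0,0,0.8,6],[0,0,0,0,0,0.2,6]]]'

```text
time_s: 4.75
position: [501.7, -214.6, 16.1]
tcp_rot: [-0.0, 0.988, -0.151, -0.0]
contact_force: [0.5, 0.4, -0.3]
width: 59.9
finger_force: 0.0
```

send_rows --deltas '[[[0,0,0,0,0,0,0.5],[0,0,0,0,0,0,0.5],[0,0,0,0,0,0,0.5],[0,0,0,0,0,0,0.5],[0,0,0,0,0,0,0.5]]]'

```text
time_s: 5.25
position: [502.1, -216.3, 17.3]
tcp_rot: [0.0, 0.988, -0.153, 0.001]
contact_force: [-0.2, -0.3, 6.0]
width: 14.7
finger_force: 59.8
```

Gripped. Lift, turn to the rack yaw, carry to nest one and tilt 12°.

send_rows --deltas '[[[0,0,0,0,0,-1,0.5],[0,0,0,0,0,-3,0.5],[0,0,0,0,0,-3,0.5],[0,0,-6.4,0,0,-1,0.5],[0,0,-6.3,0,0,-1,0.5]]]'

```text
time_s: 5.75
position: [501.0, -215.8, 107.5]
tcp_rot: [0.0, 0.999, -0.04, -0.0]
contact_force: [-0.4, -0.4, -3.8]
width: 14.7
finger_force: 59.4
```

send_rows --deltas '[[[0,0,0,0.27,-4.62,0,0.5],[0,0,0,0.27,-4.62,0,0.5],[0,0,0,0.27,-4.62,0,0.5],[0,0,0,0.27,-4.62,0,0.5],[0,0,0,0.27,-4.62,0,0.5]]]'

```text
time_s: 6.25
position: [533.5, 14.6, 106.3]
tcp_rot: [0.0, 0.999, -0.042, -0.001]
contact_force: [0.8, 0.1, -4.2]
width: 14.7
finger_force: 59.5
```

send_rows --deltas '[[[0,0,0,0.27,-4.62,0,0.5],[0,0,0,0.27,-4.62,0,0.5],[0,0,0,0.27,-4.62,0,0.5],[0,0,0,0.27,-4.62,0,0.5],[0,0,0,0.27,-4.62,0,0.5]]]'

```text
time_s: 6.75
position: [566.2, 243.4, 106.0]
tcp_rot: [0.001, 0.999, -0.042, -0.001]
contact_force: [0.9, 0.4, -4.0]
width: 14.8
finger_force: 59.5
```

send_rows --deltas '[[[0,0,0,0.27,-4.62,0,0.5],[0,6,0,0,0,0,0.5],[0,6,0,0,0,0,0.5],[0,0,0,0,0,0,0.5],[0,0,0,0,0,0,0.5]]]'

```text
time_s: 7.25
position: [572.4, 287.8, 105.9]
tcp_rot: [0.005, 0.994, -0.041, 0.103]
contact_force: [0.7, -0.6, -3.6]
width: 14.7
finger_force: 59.9
```

Run:
```python
from h import *
im,d,W,o=grab("wrist"); save("w3.png",im,1.5); np.savez("pics/w3.npz",im=im,W=W)
R_=R.from_quat(np.r_[o["tcp_rot"][1:],o["tcp_rot"][0]]).as_matrix()
print(o["time_s"],o["position"],R_.round(3).tolist(),o["joint_positions"].round(2))
```

```text
7.25 [572.44795373 287.81153831 105.88059563] [[0.975, -0.083, 0.204], [-0.081, -0.997, -0.019], [0.205, 0.002, -0.979]] [-0.67  0.6   0.1   2.02  0.2   0.37 -2.43]
```

View pics/w3.png

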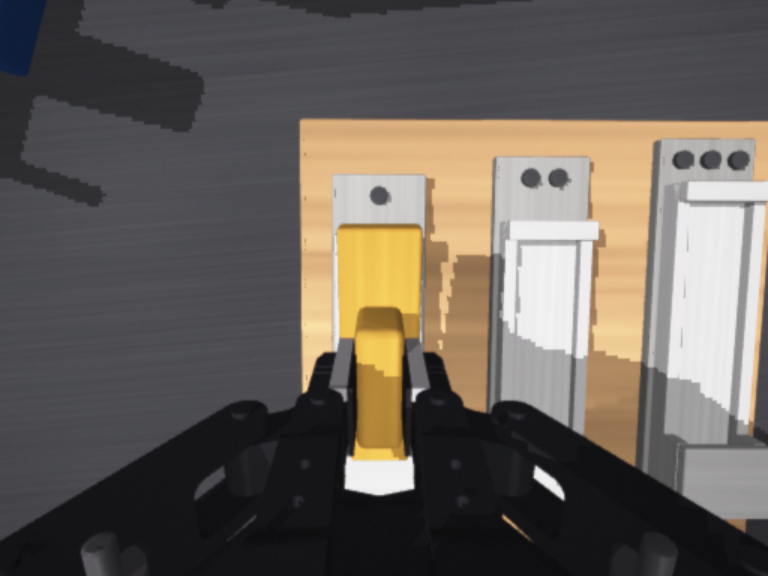

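The pull is held upright at image column 380, in line with nest one's single rivet at (379,195). I'll check the lateral alignment and the grasp offset numerically.

```bash
cat > al.py <<'E'
from h import *
def align(im,W,o,L,bedx=None):
    q=o["tcp_rot"]; Rt=R.from_quat([q[1],q[2],q[3],q[0]]).as_matrix(); yaw=np.degrees(np.arctan2(Rt[1,0],Rt[0,0])); tilt=np.degrees(np.arcsin(Rt[2,0]))
    hsv=cv2.cvtColor(im,cv2.COLOR_RGB2HSV); ok=np.isfinite(W[...,0])
    br=ok&(hsv[...,0]>14)&(hsv[...,0]<32)&(hsv[...,1]>150)
    V=(W-o["position"])@Rt  # tool coords
    m=br&(abs(V[...,1])<22)&(abs(V[...,0])<100)&(V[...,2]>-60)&(V[...,2]<40)
    pl=V[m&(V[...,2]>-5)]; rb=V[m&(V[...,2]<-15)]
    f=pl[:,0]>pl[:,0].max()-30
    print("tilt",tilt.round(2),"yaw",yaw.round(2),"far end tool x",np.percentile(pl[:,0],98).round(1),"-> g",(L/2-np.percentile(pl[:,0],98)).round(1),"plate top tool z",np.median(pl[f,2]).round(1),"plate y",np.percentile(pl[f,1],[3,97]).round(1),"rib x",np.percentile(rb[:,0],[2,98]).round(1),"rib y",np.median(rb[:,1]).round(1))
    # beds: in tool-yaw frame, metal z 15..21
    a=np.radians(-4.8); ex=np.array([np.cos(a),np.sin(a)]); ey=np.array([-np.sin(a),np.cos(a)])
    P=W[...,:2]-o["position"][:2]; X=P@ex; Y=P@ey
    b=ok&(W[...,2]>15)&(W[...,2]<21.5)&(hsv[...,1]<40)&(X>30)
    for y0 in (-180,-90,0,90):
        g=b&(abs(Y-y0)<40)
        for lo,hi in ((70,78),(80,88),(90,98)) if bedx is None else bedx:
            h=g&(X>lo)&(X<hi)
            if h.sum()>20: print("bed",y0,lo,np.percentile(Y[h],[3,97]).round(1),"mid",np.mean(np.percentile(Y[h],[3,97])).round(1))
E
python3 - <<'E'
from al import *
D=np.load("pics/w3.npz")
o=dict(position=np.array([572.448,287.812,105.881]),tcp_rot=np.array([.005,.994,-.041,.103]))
o["tcp_rot"]/=np.linalg.norm(o["tcp_rot"])
align(D["im"],D["W"],o,100);
E
```

```text
tilt 11.84 yaw -4.71 far end tool x 47.6 -> g 2.4 plate top tool z 4.6 plate y [-13.5  13.6] rib x [-21.6  19.5] rib y -0.4
bed -180 70 [-201.  -153.3] mid -177.2
bed -180 80 [-203.3 -153.7] mid -178.5
bed -180 90 [-203.4 -153.6] mid -178.5
bed -90 70 [-113.4  -64. ] mid -88.7
bed -90 80 [-113.7  -64.3] mid -89.0
bed 0 70 [-24.2  25.1] mid 0.5
bed 0 80 [-16.3  23.9] mid 3.8
```

send_rows --deltas '[[[0,0,0,0.49,-0.09,0.1,0.5],[0,0,0,-0.26,0,1.22,0.5],[0,0,0,-0.26,0,1.22,0.5],[0,0,0,-0.26,0,1.22,0.5],[0,0,0,-0.26,0,1.22,0.5]]]'

```text
time_s: 7.8
position: [578.5, 287.9, 54.6]
tcp_rot: [0.005, 0.994, -0.042, 0.104]
contact_force: [0.2, -0.4, -4.1]
width: 14.7
finger_force: 60.0
```

send_rows --deltas '[[[0,0,0,0,0,0,0.5],[0,0,0,-0.04,0,0.2,0.5],[0,0,0,0,0,0,0.5],[0,0,0,-0.39,0,-0.08,0.5],[0,0,0,0,0,0,0.5]]]'

```text
time_s: 8.3
position: [574.3, 289.1, 54.8]
tcp_rot: [0.004, 0.994, -0.042, 0.104]
contact_force: [0.1, 0.5, -5.2]
width: 14.2
finger_force: 59.8
```

send_rows --deltas '[[[0,0,0,-0.29,0,-0.06,0.5],[0,0,0,-0.29,0,-0.06,0.5],[0,0,0,-0.29,0,-0.06,0.5],[0,0,0,0,0,0,0.5],[0,0,0,0,0,0,0.5]]]'

```text
time_s: 8.8
position: [566.0, 289.7, 54.4]
tcp_rot: [0.004, 0.994, -0.042, 0.104]
contact_force: [0.3, 0.4, -5.0]
width: 14.3
finger_force: 59.8
```

send_rows --deltas '[[[0,0,0,-0.1,0,-0.02,0.5],[0,0,0,-0.1,0,-0.02,0.5],[0,0,0,0,0,0,0.5],[0,0,0,0,0,0,0.5],[0,0,0,0,0,0,0.5]]]'

```text
time_s: 9.3
position: [564.2, 289.7, 54.3]
tcp_rot: [0.004, 0.994, -0.042, 0.104]
contact_force: [-0.1, 0.4, -4.3]
width: 14.5
finger_force: 59.8
```

send_rows --deltas '[[[0,0,0,-0.1,0,-0.02,0.5],[0,0,0,-0.1,0,-0.02,0.5],[0,0,0,0,0,0,0.5],[0,0,0,0,0,0,0.5],[0,0,0,0,0,0,0.5]]]'

```text
time_s: 9.8
position: [562.7, 289.8, 54.5]
tcp_rot: [0.004, 0.994, -0.042, 0.105]
contact_force: [2.0, 0.3, -4.2]
width: 14.5
finger_force: 59.8
```

send_rows --deltas '[[[0,0,0,-0.1,0,-0.02,0.5],[0,0,0,-0.1,0,-0.02,0.5],[0,0,0,0,0,0,0.5],[0,0,0,0,0,0,0.5],[0,0,0,0,0,0,0.5]]]'

```text
time_s: 10.3
position: [560.6, 290.1, 54.5]
tcp_rot: [0.004, 0.994, -0.042, 0.105]
contact_force: [4.4, -0.8, -4.0]
width: 14.3
finger_force: 59.7
```

send_rows --deltas '[[[0,0,0,-0.1,0,-0.02,0.5],[0,0,0,-0.1,0,-0.02,0.5],[0,0,0,0,0,0,0.5],[0,0,0,0,0,0,0.5],[0,0,0,0,0,0,0.5]]]'

```text
time_s: 10.8
position: [558.5, 290.2, 54.5]
tcp_rot: [0.004, 0.994, -0.042, 0.105]
contact_force: [4.5, -1.6, -3.7]
width: 15.1
finger_force: 59.8
```

send_rows --deltas '[[[0,0,0,-0.1,0,-0.02,0.5],[0,0,0,-0.1,0,-0.02,0.5],[0,0,0,0,0,0,0.5],[0,0,0,0,0,0,0.5],[0,0,0,0,0,0,0.5]]]'

```text
time_s: 11.3
position: [557.0, 290.4, 54.5]
tcp_rot: [0.004, 0.994, -0.042, 0.105]
contact_force: [5.2, -1.3, -4.7]
width: 14.5
finger_force: 59.7
```

Run:
```python
from al import *
im,d,W,o=grab("wrist"); save("w4.png",im,1.5)
print(o["position"],o["contact_force"]); align(im,W,o,100)
```

```text
[556.97838136 290.37831852  54.54954212] [ 5.15745202 -1.32454897 -4.71294082]
tilt 12.09 yaw -4.86 far end tool x 47.7 -> g 2.3 plate top tool z 4.4 plate y [-13.4  13.6] rib x [-20.7  19.5] rib y -0.4
bed -180 70 [-158.5 -153.9] mid -156.2
bed -180 80 [-158.7 -154.1] mid -156.4
bed -180 90 [-165.6 -154.3] mid -160.0
bed -90 70 [-114.7  -65. ] mid -89.8
bed -90 80 [-114.4  -65.4] mid -89.9
bed -90 90 [-115.1  -65.1] mid -90.1
bed 0 70 [-24.9  23.2] mid -0.8
bed 0 80 [-24.8  23.4] mid -0.7
bed 0 90 [-24.7  23. ] mid -0.8
```

View pics/w4.png

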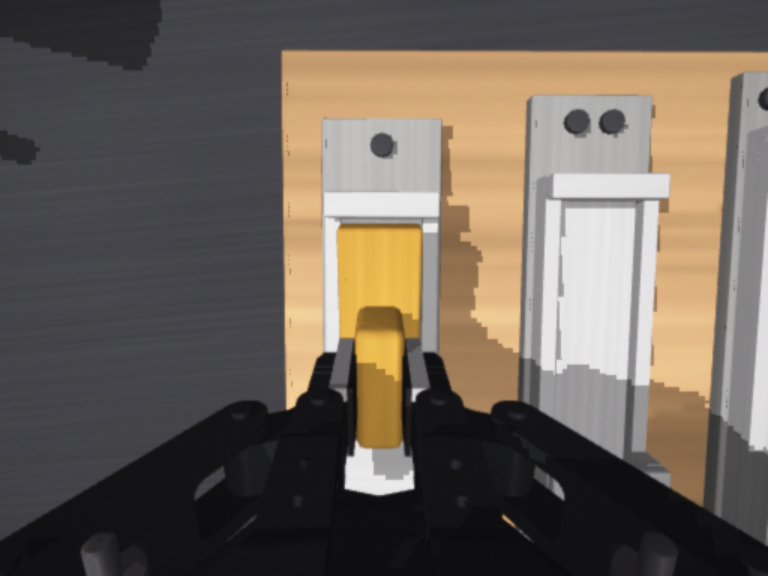

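Far end sits just inside the stop at row 225, so the plunger is at about 4.4 mm, which matches the force. Push 2.5 mm more, centre y, then swing down.

send_rows --deltas '[[[0,0,0,-0.12,0.03,-0.02,0.5],[0,0,0,-0.12,0.04,-0.03,0.5],[0,0,0,0,0,0,0.5],[0,0,0,0,0,0,0.5],[0,0,0,0,0,0,0.5]]]'

```text
time_s: 11.85
position: [555.1, 290.5, 54.7]
tcp_rot: [0.004, 0.993, -0.042, 0.106]
contact_force: [6.6, -1.3, -5.4]
width: 14.3
finger_force: 59.6
```

send_rows --deltas '[[[0,-2,0,0.05,0,0.22,0.5],[0,-2,0,0.05,0,0.22,0.5],[0,-2,0,0.05,0,0.22,0.5],[0,-2,0,0.05,0,0.22,0.5],[0,0,0,0,0,0,0.5]]]'

```text
time_s: 12.35
position: [560.5, 289.8, 46.7]
tcp_rot: [-0.0, 0.998, -0.043, 0.037]
contact_force: [5.3, -1.4, -2.0]
width: 14.7
finger_force: 60.1
```

Run:
```python
from al import *
im,d,W,o=grab("wrist"); save("w5.png",im,1.5)
print(o["position"],o["contact_force"]); align(im,W,o,100)
```

```text
[560.51140822 289.81193883  46.74691351] [ 5.27122953 -1.39354008 -1.99772584]
tilt 4.25 yaw -4.98 far end tool x 47.6 -> g 2.4 plate top tool z 4.6 plate y [-13.8  13.5] rib x [-21.5  19.5] rib y -0.4
bed -90 70 [-114.4  -65. ] mid -89.7
bed -90 80 [-114.3  -65.1] mid -89.7
bed -90 90 [-114.8  -64.9] mid -89.9
bed 0 70 [-24.8  23.8] mid -0.5
bed 0 80 [-25.   23.5] mid -0.7
bed 0 90 [-24.6  23.5] mid -0.6
```

send_rows --deltas '[[[0,0,0,-0.1,0.02,-0.01,0.5],[0,0,0,-0.1,0.03,-0.01,0.5],[0,0,0,0,0,0,0.5],[0,0,0,0,0,0,0.5],[0,0,0,0,0,0,0.5]]]'

```text
time_s: 12.9
position: [557.6, 290.2, 46.9]
tcp_rot: [0.0, 0.998, -0.042, 0.038]
contact_force: [7.6, -0.3, -3.7]
width: 14.4
finger_force: 60.1
```

```bash
cat > gap.py <<'E'
from al import *
def gap(im,W,o):
    hsv=cv2.cvtColor(im,cv2.COLOR_RGB2HSV); ok=np.isfinite(W[...,0])
    a=np.radians(-4.8); ex=np.array([np.cos(a),np.sin(a)]); ey=np.array([-np.sin(a),np.cos(a)])
    P=W[...,:2]-o["position"][:2]; X=P@ex; Y=P@ey; Z=W[...,2]
    st=ok&(abs(Y)<24)&(X>20)&(Z>34.5)&(Z<42)&(hsv[...,1]<60)
    br=ok&(abs(Y)<18)&(X>20)&(hsv[...,0]>14)&(hsv[...,0]<32)&(hsv[...,1]>150)
    print("stop X",np.percentile(X[st],[3,97]).round(1),st.sum(),"z",np.median(Z[st]).round(1),"pull far X",np.percentile(X[br],98).round(1),"z there",np.median(Z[br&(X>np.percentile(X[br],90))]).round(1))
if __name__=="__main__":
    im,d,W,o=grab("wrist"); print(o["time_s"],o["position"].round(1),o["contact_force"].round(1)); align(im,W,o,100,((80,88),)); gap(im,W,o)
E
python3 gap.py
```

```text
12.9 [557.6 290.2  46.9] [ 7.6 -0.3 -3.7]
tilt 4.31 yaw -4.85 far end tool x 47.6 -> g 2.4 plate top tool z 4.5 plate y [-13.7  13.5] rib x [-21.   19.5] rib y -0.4
bed -90 80 [-114.6  -65.2] mid -89.9
bed 0 80 [-25.1  23.7] mid -0.7
stop X [52.9 61.8] 1591 z 37.7 pull far X 48.1 z there 45.2
```

The gap to the stop is about 3.7 mm, so the plunger is in about 7.5 mm, well short of solid. The far end is already below the stop's top. Swing flat.

send_rows --deltas '[[[0,-1.5,0,0.03,0.03,0.17,0.5],[0,-1.5,0,0.03,0.03,0.17,0.5],[0,-1.3,0,0.03,0,0.16,0.5],[0,0,0,0,0,0,0.5],[0,0,0,0,0,0,0.5]]]'

```text
time_s: 13.45
position: [559.3, 289.8, 42.1]
tcp_rot: [-0.002, 0.999, -0.043, 0.001]
contact_force: [6.1, -0.5, -0.8]
width: 14.7
finger_force: 60.3
```

```bash
python3 gap.py
```

```text
13.45 [559.3 289.8  42.1] [ 6.1 -0.5 -0.8]
tilt 0.06 yaw -4.87 far end tool x 47.5 -> g 2.5 plate top tool z 4.6 plate y [-13.8  13.6] rib x [-21.3  19.5] rib y 0.1
bed -90 80 [-114.3  -64.8] mid -89.6
bed 0 80 [-25.   23.6] mid -0.7
stop X [51.1 60.5] 1794 z 37.7 pull far X 47.6 z there 36.7
```

send_rows --deltas '[[[0,0,0,0.1,0,0.03,0.5],[0,0,0,0.1,0,0.03,0.5],[0,0,0,0.1,0,0,0.5],[0,0,0,0,0,0,0.5],[0,0,0,0,0,0,3]]]'

```text
time_s: 14.0
position: [558.4, 289.1, 40.9]
tcp_rot: [-0.0, 0.999, -0.042, -0.003]
contact_force: [-0.7, 0.2, 1.0]
width: 27.9
finger_force: 0.0
```

send_rows --deltas '[[[0,0,0,0,0,0,3],[0,0,0,0,0,0,3],[0,0,0,0,0,0,3.5],[0,0,0,0,0,-2,3.5],[0,0,0,0,0,-4,3.5]]]'

```text
time_s: 14.5
position: [556.1, 287.0, 97.8]
tcp_rot: [0.002, 0.999, -0.042, -0.006]
contact_force: [1.0, -0.0, 0.3]
width: 35.0
finger_force: 0.0
```

Run:
```python
from gap import *
im,d,W,o=grab("wrist"); save("w6.png",im,1.5); print(o["position"],o["contact_force"]); gap(im,W,o)
a=np.radians(-4.8); ex=np.array([np.cos(a),np.sin(a)]); ey=np.array([-np.sin(a),np.cos(a)])
hsv=cv2.cvtColor(im,cv2.COLOR_RGB2HSV); P=W-o["position"]; X=P[...,:2]@ex; Y=P[...,:2]@ey
br=(abs(Y)<18)&(hsv[...,0]>14)&(hsv[...,0]<32)&(hsv[...,1]>150)&(W[...,2]<42)
A=np.c_[X[br],Y[br],np.ones(br.sum())]; k=np.linalg.lstsq(A,W[...,2][br],rcond=None)[0]; print("plate slope deg",np.degrees(k[:2]).round(2),"z",np.median(W[...,2][br]))
```

```text
[556.09888182 287.03577879  97.84304781] [ 1.01468208 -0.03484384  0.25057257]
stop X [54.  63.3] 964 z 37.8 pull far X 52.0 z there 36.8
plate slope deg [ 2.87 -0.07] z 36.69836545068824
```

View pics/w6.png

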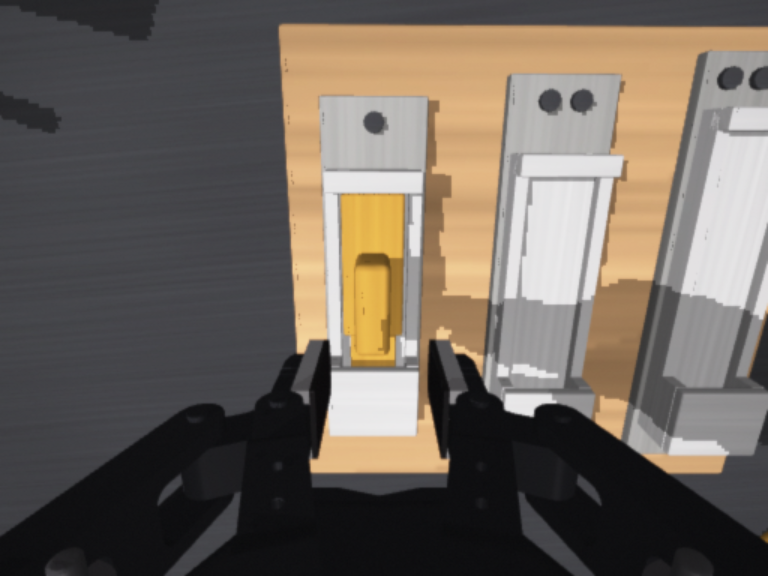

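Pull 1 lies flat between its fences with its far end against the stop (row 193). The gripper is clear. Now pull 2.

send_rows --deltas '[[[0,0,6.3,0,0,0,5],[0,0,0,0.67,4.47,0,5],[0,0,0,0.67,4.47,0,5],[0,0,0,0.67,4.47,0,5],[0,0,0,0.67,4.47,0,5]]]'

```text
time_s: 15.05
position: [550.4, 106.4, 100.3]
tcp_rot: [0.0, 0.995, -0.097, -0.003]
contact_force: [-0.0, -0.3, 0.8]
width: 50.0
finger_force: 0.0
```

send_rows --deltas '[[[0,0,0,0.67,4.47,0,5],[0,0,0,0.67,4.47,0,5],[0,0,0,0.67,4.47,0,5],[0,0,0,0.67,4.47,0,5],[0,0,0,0.67,4.47,0,5]]]'

```text
time_s: 15.55
position: [540.2, -119.5, 100.3]
tcp_rot: [-0.0, 0.995, -0.097, -0.003]
contact_force: [0.6, -0.2, 0.2]
width: 49.9
finger_force: 0.0
```

send_rows --deltas '[[[0,0,0,0.67,4.47,0,6],[0,0,0,0.67,4.47,0,6],[0,0,0,0.67,4.47,0,6],[0,0,0,0.67,4.47,0,6],[0,0,0,0.67,4.47,0,6]]]'

```text
time_s: 16.05
position: [529.8, -345.3, 100.2]
tcp_rot: [-0.0, 0.995, -0.097, -0.003]
contact_force: [0.8, -0.8, -0.6]
width: 59.9
finger_force: 0.0
```

send_rows --deltas '[[[0,0,0,0,0,2,6],[0,0,0,0,0,0,6],[0,0,0,0,0,0,6],[0,0,0,0,0,0,6],[0,0,0,0,0,0,6]]]'

```text
time_s: 16.55
position: [531.2, -342.2, 80.9]
tcp_rot: [-0.0, 0.995, -0.096, -0.002]
contact_force: [-0.0, -0.3, 1.0]
width: 60.0
finger_force: 0.0
```

Run:
```python
from h import *
im,d,W,o=grab("wrist"); pulls(im,W)
q=o["tcp_rot"]; print(o["time_s"],o["position"],R.from_quat([q[1],q[2],q[3],q[0]]).as_matrix().round(3).tolist())
```

```text
[241.  18.] plate [array([ 653. , -356.8]), array([89.2, 27.5]), np.float64(78.0)] rib None z [ 7.9 11.3 15.3]
[13. 74.] plate [array([ 650.7, -193.3]), array([23.6, 73.3]), np.float64(66.7)] rib None z [ 2.9 13.8 26.2]
[259. 190.] plate [array([ 527. , -346.1]), array([ 31.8, 120. ]), np.float64(78.7)] rib [array([ 527.7, -346.1]), array([15.9, 43.5]), np.float64(78.8)] z [ 6.5 13.  37.2]
[ 15. 291.] plate [array([ 489.8, -113.6]), array([33.7, 84. ]), np.float64(89.0)] rib None z [ 2.5  7.3 13.5]
[385. 362.] plate [array([ 384.5, -421.7]), array([ 3.3, 16.4]), np.float64(19.3)] rib [array([ 359.6, -428.3]), array([51.1, 29.9]), np.float64(24.9)] z [ 18.9  30.7 146.3]
16.55 [ 531.22396622 -342.15188517   80.92709416] [[0.982, -0.19, -0.004], [-0.19, -0.982, 0.001], [-0.004, 0.0, -1.0]]
```

send_rows --deltas '[[[0,0,0,-0.29,0.45,0.5,6],[0,0,0,0,0,2.4,6],[0,0,0,0,0,2.4,6],[0,0,0,0,0,0.9,6],[0,0,0,0,0,0.2,6]]]'

```text
time_s: 17.1
position: [525.2, -347.2, 15.0]
tcp_rot: [-0.0, 0.995, -0.097, -0.004]
contact_force: [-0.1, 0.3, -0.5]
width: 59.8
finger_force: 0.0
```

send_rows --deltas '[[[0,0,0,0,0,0,0.5],[0,0,0,0,0,0,0.5],[0,0,0,0,0,0,0.5],[0,0,0,0,0,0,0.5],[0,0,0,0,0,0,0.5]]]'

```text
time_s: 17.6
position: [527.1, -347.6, 17.5]
tcp_rot: [0.0, 0.995, -0.097, -0.002]
contact_force: [-0.6, 0.9, 6.2]
width: 14.5
finger_force: 61.5
```

send_rows --deltas '[[[0,0,0,0,0,-1,0.5],[0,0,0,0,0,-3,0.5],[0,0,0,0,0,-3,0.5],[0,0,-3.2,0,0,-1,0.5],[0,0,-3.1,0,0,-1,0.5]]]'

```text
time_s: 18.1
position: [526.1, -347.8, 107.3]
tcp_rot: [0.0, 0.999, -0.041, -0.003]
contact_force: [-0.1, 0.6, -4.8]
width: 14.8
finger_force: 60.2
```

send_rows --deltas '[[[0,0,0,-0.07,-4.57,0,0.5],[0,0,0,-0.07,-4.57,0,0.5],[0,0,0,-0.07,-4.57,0,0.5],[0,0,0,-0.07,-4.57,0,0.5],[0,0,0,-0.07,-4.57,0,0.5]]]'

```text
time_s: 18.6
position: [541.4, -118.3, 106.1]
tcp_rot: [-0.0, 0.999, -0.042, -0.003]
contact_force: [0.7, 0.8, -3.7]
width: 14.6
finger_force: 60.2
```

send_rows --deltas '[[[0,0,0,-0.07,-4.57,0,0.5],[0,0,0,-0.07,-4.57,0,0.5],[0,0,0,-0.08,-4.57,0,0.5],[0,0,0,-0.08,-4.57,0,0.5],[0,0,0,-0.08,-4.57,0,0.5]]]'

```text
time_s: 19.1
position: [557.0, 109.6, 106.1]
tcp_rot: [0.0, 0.999, -0.042, -0.003]
contact_force: [0.6, -0.1, -3.5]
width: 14.9
finger_force: 60.2
```

send_rows --deltas '[[[0,0,0,-0.08,-4.57,0,0.5],[0,0,0,-0.08,-4.57,0,0.5],[0,6,0,0,0,0,0.5],[0,6,0,0,0,0,0.5],[0,0,0,0,0,0,0.5]]]'

```text
time_s: 19.6
position: [557.8, 200.4, 104.8]
tcp_rot: [0.006, 0.994, -0.039, 0.098]
contact_force: [-1.9, -0.5, -3.8]
width: 14.6
finger_force: 60.4
```

send_rows --deltas '[[[0,0,0,0,0,0,0.5],[0,0,0,0,0,0,0.5],[0,0,0,0,0,0,0.5],[0,0,0,0,0,0,0.5],[0,0,0,0,0,0,0.5]]]'

```text
time_s: 20.1
position: [564.8, 198.8, 106.3]
tcp_rot: [0.004, 0.994, -0.043, 0.102]
contact_force: [-0.7, 0.2, -5.1]
width: 14.9
finger_force: 60.4
```

```bash
cat >> gap.py <<'E'
    rk=lambda p:((p[0]-549.3)*.9965-(p[1]-199.8)*.0837,(p[0]-549.3)*.0837+(p[1]-199.8)*.9965)
    print("rack xy",np.round(rk(o["position"]),1))
E
sed -i 's/align(im,W,o,100,((80,88),))/align(im,W,o,L,((70,78),(80,88),(90,98),(100,108)))/; s/^if __name__.*/&\n    import sys; L=float(sys.argv[1])/' gap.py; python3 gap.py 120
```

```text
20.1 [564.8 198.8 106.3] [-0.7  0.2 -5.1]
tilt 11.7 yaw -4.94 far end tool x 59.4 -> g 0.6 plate top tool z 4.6 plate y [-13.8  13.3] rib x [-19.3  21.7] rib y -0.4
bed -90 70 [-112.6  -64.3] mid -88.4
bed -90 80 [-114.4  -64.5] mid -89.5
bed -90 90 [-114.   -64.5] mid -89.2
bed 0 70 [-24.4  24.5] mid 0.1
bed 0 80 [-24.9  24.3] mid -0.3
bed 90 70 [ 64.2 113.6] mid 88.9
bed 90 80 [ 66.4 112.8] mid 89.6
stop X [46.  53.5] 22 z 37.4 pull far X 59.5 z there 113.4
rack xy [15.5  0.3]
```

Aligned with nest two to within 0.3 mm. Going down, then in.

send_rows --deltas '[[[0,0,0,-0.26,0,1.23,0.5],[0,0,0,-0.26,0,1.23,0.5],[0,0,0,-0.26,0,1.23,0.5],[0,0,0,-0.26,0,1.23,0.5],[0,0,0,0,0,0,0.5]]]'

```text
time_s: 20.65
position: [562.6, 199.4, 53.6]
tcp_rot: [0.005, 0.994, -0.041, 0.1]
contact_force: [-0.8, -0.4, -4.5]
width: 14.7
finger_force: 60.5
```

send_rows --deltas '[[[0,0,0,0,0,0,0.5],[0,0,0,-0.29,0,-0.06,0.5],[0,0,0,-0.29,0,-0.06,0.5],[0,0,0,0,0,0,0.5],[0,0,0,0,0,0,0.5]]]'

```text
time_s: 21.15
position: [557.8, 200.2, 56.3]
tcp_rot: [0.004, 0.994, -0.042, 0.102]
contact_force: [0.0, 0.2, -5.2]
width: 14.3
finger_force: 60.5
```

```bash
python3 gap.py 120
```

```text
21.15 [557.8 200.2  56.3] [ 0.   0.2 -5.2]
tilt 11.72 yaw -4.82 far end tool x 59.4 -> g 0.6 plate top tool z 4.6 plate y [-13.8  13.5] rib x [-19.3  21.7] rib y -0.4
bed -90 70 [-68.3 -64.8] mid -66.6
bed -90 80 [-114.5  -65.1] mid -89.8
bed -90 90 [-115.6  -65.3] mid -90.4
bed -90 100 [-115.   -65.8] mid -90.4
bed 0 70 [-25.   22.7] mid -1.1
bed 0 80 [-25.5  23.7] mid -0.9
bed 0 90 [-25.4  23.2] mid -1.1
bed 90 70 [ 63.4 113. ] mid 88.2
bed 90 80 [ 63.5 112.5] mid 88.0
stop X [52.  61.3] 316 z 37.7 pull far X 59.5 z there 63.4
rack xy [8.5 1.1]
```

send_rows --deltas '[[[0,0,0,-0.2,0.04,-0.04,0.5],[0,0,0,-0.2,0.05,-0.04,0.5],[0,0,0,-0.1,0,-0.02,0.5],[0,0,0,0,0,0,0.5],[0,0,0,0,0,0,0.5]]]'

```text
time_s: 21.7
position: [552.8, 199.7, 55.9]
tcp_rot: [0.004, 0.994, -0.042, 0.102]
contact_force: [0.2, -0.4, -4.0]
width: 14.3
finger_force: 60.5
```

send_rows --deltas '[[[0,0,0,-0.1,0,-0.02,0.5],[0,0,0,-0.1,0,-0.02,0.5],[0,0,0,0,0,0,0.5],[0,0,0,0,0,0,0.5],[0,0,0,0,0,0,0.5]]]'

```text
time_s: 22.2
position: [550.7, 199.8, 55.9]
tcp_rot: [0.004, 0.994, -0.042, 0.102]
contact_force: [-0.2, 0.2, -4.5]
width: 14.7
finger_force: 60.5
```

send_rows --deltas '[[[0,0,0,-0.1,0,-0.02,0.5],[0,0,0,-0.1,0,-0.02,0.5],[0,0,0,0,0,0,0.5],[0,0,0,0,0,0,0.5],[0,0,0,0,0,0,0.5]]]'

```text
time_s: 22.7
position: [549.6, 199.9, 56.2]
tcp_rot: [0.004, 0.994, -0.042, 0.103]
contact_force: [3.1, -1.3, -5.5]
width: 14.6
finger_force: 60.3
```

send_rows --deltas '[[[0,0,0,-0.1,0,-0.02,0.5],[0,0,0,-0.1,0,-0.02,0.5],[0,0,0,0,0,0,0.5],[0,0,0,0,0,0,0.5],[0,0,0,0,0,0,0.5]]]'

```text
time_s: 23.2
position: [547.1, 200.2, 56.1]
tcp_rot: [0.004, 0.994, -0.042, 0.102]
contact_force: [4.2, -0.9, -4.3]
width: 14.5
finger_force: 60.4
```

```bash
python3 gap.py 120
```

```text
23.2 [547.1 200.2  56.1] [ 4.2 -0.9 -4.3]
tilt 11.75 yaw -4.84 far end tool x 59.7 -> g 0.3 plate top tool z 4.4 plate y [-13.8  13.4] rib x [-19.4  21.6] rib y -0.4
bed -90 70 [-67.5 -63.9] mid -65.7
bed -90 80 [-67.5 -64. ] mid -65.7
bed -90 90 [-112.4  -64.1] mid -88.2
bed -90 100 [-114.5  -64.4] mid -89.4
bed 0 70 [-25.6  25.2] mid -0.2
bed 0 80 [-24.2  23.8] mid -0.2
bed 0 90 [-24.6  24.3] mid -0.2
bed 0 100 [-24.   23.7] mid -0.2
bed 90 70 [ 64.3 113.5] mid 88.9
bed 90 80 [ 64.1 113.7] mid 88.9
bed 90 90 [ 64.2 113.5] mid 88.9
stop X [63.2 72.1] 1171 z 37.7 pull far X 59.5 z there 63.4
rack xy [-2.2  0.3]
```

send_rows --deltas '[[[0,0,0,-0.1,0,-0.02,0.5],[0,0,0,-0.1,0,-0.02,0.5],[0,0,0,-0.1,0,-0.02,0.5],[0,0,0,0,0,0,0.5],[0,0,0,0,0,0,0.5]]]'

```text
time_s: 23.75
position: [544.5, 200.5, 56.2]
tcp_rot: [0.004, 0.994, -0.042, 0.103]
contact_force: [5.6, -1.7, -4.5]
width: 14.9
finger_force: 60.3
```

send_rows --deltas '[[[0,0,0,-0.1,0,-0.02,0.5],[0,0,0,-0.1,0,-0.02,0.5],[0,0,0,0,0,0,0.5],[0,0,0,0,0,0,0.5],[0,0,0,0,0,0,0.5]]]'

```text
time_s: 24.25
position: [542.9, 200.6, 56.3]
tcp_rot: [0.004, 0.994, -0.042, 0.103]
contact_force: [5.6, -1.9, -4.1]
width: 14.6
finger_force: 60.3
```

send_rows --deltas '[[[0,-2,0,0.03,0,0.25,0.5],[0,-2,0,0.03,0,0.25,0.5],[0,-2,0,0.03,0,0.25,0.5],[0,-2,0,0.03,0,0.25,0.5],[0,0,0,0,0,0,0.5]]]'

```text
time_s: 24.75
position: [547.6, 200.1, 46.8]
tcp_rot: [0.0, 0.998, -0.043, 0.034]
contact_force: [5.5, -1.1, -1.7]
width: 14.7
finger_force: 60.7
```

```bash
python3 gap.py 120
```

```text
24.75 [547.6 200.1  46.8] [ 5.5 -1.1 -1.7]
tilt 3.93 yaw -4.96 far end tool x 59.5 -> g 0.5 plate top tool z 4.6 plate y [-14.   13.6] rib x [-19.5  21.7] rib y -0.4
bed -90 70 [-67.5 -63.9] mid -65.7
bed -90 80 [-67.4 -63.9] mid -65.7
bed -90 90 [-113.4  -64.2] mid -88.8
bed -90 100 [-114.6  -64.4] mid -89.5
bed 0 70 [-24.2  24.3] mid 0.1
bed 0 80 [-24.3  23.8] mid -0.3
bed 0 90 [-24.7  24.3] mid -0.2
bed 0 100 [-24.2  23.8] mid -0.2
bed 90 70 [ 64.4 113.5] mid 89.0
bed 90 80 [ 64.1 113.8] mid 88.9
bed 90 90 [ 64.3 113.7] mid 89.0
stop X [62.3 72. ] 1723 z 37.7 pull far X 59.8 z there 46.0
rack xy [-1.7  0.2]
```

send_rows --deltas '[[[0,0,0,-0.1,0,-0.01,0.5],[0,0,0,-0.05,0,0,0.5],[0,-1.3,0,0.02,0,0.19,0.5],[0,-1.3,0,0.02,0,0.19,0.5],[0,-1.3,0,0.02,0,0.19,0.5]]]'

```text
time_s: 25.3
position: [546.4, 200.6, 41.4]
tcp_rot: [-0.001, 0.999, -0.042, 0.001]
contact_force: [6.6, -1.8, 2.1]
width: 14.4
finger_force: 61.4
```

send_rows --deltas '[[[0,0,0,0,0,0,0.5],[0,0,0,0,0,0,0.5],[0,0,0,0,0,0,0.5],[0,0,0,0,0,0,0.5],[0,0,0,0,0,0,0.5]]]'

```text
time_s: 25.8
position: [546.5, 200.6, 41.6]
tcp_rot: [-0.001, 0.999, -0.042, 0.001]
contact_force: [8.0, -1.8, -0.2]
width: 14.5
finger_force: 61.1
```

```bash
python3 gap.py 120 | grep -v bed
```

```text
25.8 [546.5 200.6  41.6] [ 8.  -1.8 -0.2]
tilt 0.13 yaw -4.85 far end tool x 59.4 -> g 0.6 plate top tool z 4.7 plate y [-13.9  13.4] rib x [-19.4  21.6] rib y -0.4
stop X [63.6 72.6] 1913 z 37.7 pull far X 59.5 z there 36.8
rack xy [-2.8  0.6]
```

send_rows --deltas '[[[0,0,0,0.1,0,0.02,0.5],[0,0,0,0.1,0,0.02,0.5],[0,0,0,0.1,0,0,0.5],[0,0,0,0,0,0,0.5],[0,0,0,0,0,0,0.5]]]'

```text
time_s: 26.35
position: [546.6, 200.6, 41.4]
tcp_rot: [-0.0, 0.999, -0.042, -0.001]
contact_force: [2.2, -1.3, 7.3]
width: 14.6
finger_force: 62.1
```

```bash
python3 gap.py 120 | grep -v bed
```

```text
26.35 [546.6 200.6  41.4] [ 2.2 -1.3  7.3]
tilt -0.14 yaw -4.82 far end tool x 59.5 -> g 0.5 plate top tool z 4.6 plate y [-13.9  13.5] rib x [-19.4  21.5] rib y -0.4
stop X [63.5 72.6] 1938 z 37.7 pull far X 59.5 z there 36.5
rack xy [-2.7  0.6]
```

send_rows --deltas '[[[0,0,0,0,0,0,3],[0,0,0,0,0,0,3],[0,0,0,0,0,0,3],[0,0,0,0,0,-2,3.5],[0,0,0,0,0,-4,3.5]]]'

```text
time_s: 26.9
position: [543.3, 199.2, 97.6]
tcp_rot: [0.002, 0.999, -0.042, -0.006]
contact_force: [0.6, -0.4, 0.0]
width: 34.9
finger_force: 0.0
```

send_rows --deltas '[[[0,0,0,0,0,-5,5],[0,0,0,0,0,-5,5],[0,0,0,0,0,-2,5],[0,0,0,0,0,0,5],[0,0,0,0,0,0,5]]]'

```text
time_s: 27.4
position: [546.2, 199.8, 219.6]
tcp_rot: [0.0, 0.999, -0.042, -0.002]
contact_force: [0.1, 0.9, -1.1]
width: 50.2
finger_force: 0.0
```

```bash
cat > seat.py <<'E'
from gap import *
im,d,W,o=grab("wrist"); save("w_%d.png"%(o["time_s"]*100),im,1.5); print(o["time_s"],o["position"].round(1),o["contact_force"].round(1))
a=np.radians(-4.8); ex=np.array([np.cos(a),np.sin(a)]); ey=np.array([-np.sin(a),np.cos(a)])
hsv=cv2.cvtColor(im,cv2.COLOR_RGB2HSV); P=W[...,:2]-[549.3,199.8]; X=P@ex; Y=P@ey; Z=W[...,2]
for j,y0,s in ((1,90,52.3),(2,0.5,60),(3,-90,80)):
    br=(abs(Y-y0)<18)&(abs(X)<90)&(hsv[...,0]>14)&(hsv[...,0]<32)&(hsv[...,1]>150)&(Z>20)
    if br.sum()<50: continue
    st=(abs(Y-y0)<12)&(abs(X-s)<18)&(hsv[...,1]<60)&(Z>33)&(Z<42)
    far=br&(X>20)&(Z<42); k=np.linalg.lstsq(np.c_[X[far],Y[far],np.ones(far.sum())],Z[far],rcond=None)[0]
    print(j,"far",np.percentile(X[br],99).round(1),"stop",np.percentile(X[st],[1,99]).round(1),"plate z",np.median(Z[far]).round(1),"slope",np.degrees(k[:2]).round(2),"y",np.percentile(Y[far],[3,97]).round(1))
E
python3 seat.py
```

```text
27.4 [546.2 199.8 219.6] [ 0.1  0.9 -1.1]
1 far 51.6 stop [53.7 62.2] plate z 36.9 slope [-0.33  0.88] y [ 75.7 103.4]
2 far 58.9 stop [61.1 69.4] plate z 36.8 slope [-0.11  0.01] y [-12.8  13.7]
```

Run:
```python
import cv2,glob
f=sorted(glob.glob("pics/w_*.png"))[-1]; im=cv2.imread(f); print(f,im.shape)
c=im[60:400,200:600]; cv2.imwrite("pics/c1.png",cv2.resize(c,(800,600*340//300 if 0 else 600),interpolation=cv2.INTER_CUBIC))
```

```text
pics/w_2740.png (576, 768, 3)
```

View pics/c1.png

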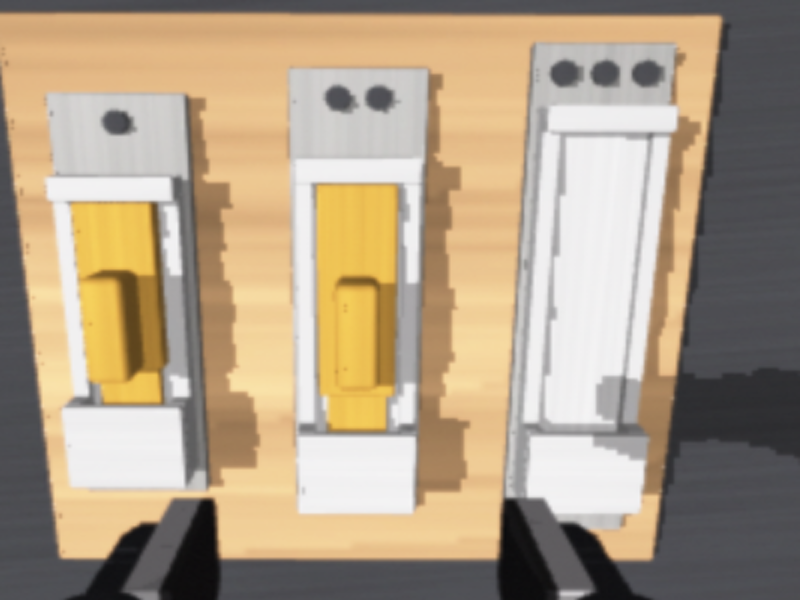

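Both pulls are seated, with their far ends touching the stops (rows 203 and 184) and the fences clear. Now the long pull.

send_rows --deltas '[[[0,0,-5.4,0,0,0,6],[0,0,-5.3,0,0,0,6],[0,0,0,-0.69,3.82,1.6,6],[0,0,0,-0.69,3.82,1.6,6],[0,0,0,-0.69,3.82,1.6,6]]]'

```text
time_s: 27.95
position: [536.2, 82.7, 169.4]
tcp_rot: [-0.0, 0.999, 0.052, -0.004]
contact_force: [0.0, -1.3, 0.3]
width: 60.0
finger_force: 0.0
```

send_rows --deltas '[[[0,0,0,-0.69,3.82,1.6,6],[0,0,0,-0.69,3.82,1.6,6],[0,0,0,-0.69,3.82,1.6,6],[0,0,0,-0.69,3.82,1.6,6],[0,0,0,-0.69,3.82,1.6,6]]]'

```text
time_s: 28.45
position: [520.9, -110.5, 89.4]
tcp_rot: [-0.001, 0.999, 0.052, -0.004]
contact_force: [1.0, -0.9, 0.1]
width: 60.1
finger_force: 0.0
```

send_rows --deltas '[[[0,0,0,0,0,1,6],[0,0,0,0,0,0,6],[0,0,0,0,0,0,6],[0,0,0,0,0,0,6],[0,0,0,0,0,0,6]]]'

```text
time_s: 28.95
position: [523.6, -107.9, 82.5]
tcp_rot: [-0.0, 0.999, 0.053, -0.001]
contact_force: [0.0, -0.4, 0.0]
width: 59.9
finger_force: 0.0
```

Run:
```python
from h import *
im,d,W,o=grab("wrist"); pulls(im,W)
q=o["tcp_rot"]; print(o["time_s"],o["position"],R.from_quat([q[1],q[2],q[3],q[0]]).as_matrix().round(3).tolist())
```

```text
[25. 41.] plate [array([616.4,  59. ]), array([ 3.3, 55.7]), np.float64(85.3)] rib None z [ 3.9  7.7 10.4]
[366.  38.] plate [array([ 645.5, -173.3]), array([46.3, 97.7]), np.float64(5.9)] rib None z [ 3.7 24.9 27.3]
[255. 185.] plate [array([ 522.5, -110. ]), array([140.2,  31.7]), np.float64(5.9)] rib [array([ 523.4, -110.1]), array([43.1, 15.5]), np.float64(5.7)] z [ 6.6 12.9 37. ]
[ 28. 140.] plate [array([547.6,  65. ]), array([ 2.4, 43.3]), np.float64(84.5)] rib None z [ 4.   7.3 10.2]
[ 30. 228.] plate [array([471.3,  71.7]), array([  2.8, 114.8]), np.float64(84.9)] rib None z [ 4.3  7.5 10.3]
28.95 [ 523.58873157 -107.91935787   82.51436275] [[0.994, 0.105, -0.003], [0.105, -0.994, 0.001], [-0.002, -0.001, -1.0]]
```

send_rows --deltas '[[[0,0,0,-0.08,0.21,0.6,6],[0,0,0,0,0,2.5,6],[0,0,0,0,0,2.5,6],[0,0,0,0,0,0.9,6],[0,0,0,0,0,0.2,6]]]'

```text
time_s: 29.5
position: [521.5, -111.5, 14.0]
tcp_rot: [-0.0, 0.999, 0.051, -0.003]
contact_force: [0.8, -0.5, 0.2]
width: 59.8
finger_force: 0.0
```

send_rows --deltas '[[[0,0,0,0,0,0,0.5],[0,0,0,0,0,0,0.5],[0,0,0,0,0,0,0.5],[0,0,0,0,0,0,0.5],[0,0,0,0,0,0,0.5]]]'

```text
time_s: 30.0
position: [522.9, -111.5, 16.1]
tcp_rot: [-0.0, 0.999, 0.051, -0.001]
contact_force: [-1.4, 0.8, 6.4]
width: 14.4
finger_force: 60.1
```

send_rows --deltas '[[[0,0,0,0,0,-1,0.5],[0,0,0,0,0,-3,0.5],[0,0,0,0,0,-3,0.5],[0,0,5.4,0,0,-1,0.5],[0,0,5.3,0,0,-1,0.5]]]'

```text
time_s: 30.5
position: [522.2, -112.1, 106.4]
tcp_rot: [-0.0, 0.999, -0.044, -0.001]
contact_force: [0.6, -0.7, -3.8]
width: 14.5
finger_force: 59.3
```

send_rows --deltas '[[[0,0,0,0.5,-4.46,0,0.5],[0,0,0,0.5,-4.46,0,0.5],[0,0,0,0.5,-4.46,0,0.5],[0,0,0,0.5,-4.46,0,0.5],[0,0,0,0.5,-4.46,0,0.5]]]'

```text
time_s: 31.0
position: [565.5, 109.7, 105.1]
tcp_rot: [0.0, 0.999, -0.042, -0.002]
contact_force: [1.3, 0.9, -3.5]
width: 14.8
finger_force: 59.3
```

send_rows --deltas '[[[0,6,0,0,0,0,0.5],[0,6,0,0,0,0,0.5],[0,0,0,0,0,0,0.5],[0,0,0,0,0,0,0.5],[0,0,0,0,0,0,0.5]]]'

```text
time_s: 31.5
position: [567.8, 107.9, 105.5]
tcp_rot: [0.004, 0.994, -0.043, 0.103]
contact_force: [0.1, 1.4, -4.5]
width: 14.7
finger_force: 59.7
```

```bash
python3 gap.py 140
```

```text
31.5 [567.8 107.9 105.5] [ 0.1  1.4 -4.5]
tilt 11.83 yaw -4.93 far end tool x 68.6 -> g 1.4 plate top tool z 3.4 plate y [-13.6  13.4] rib x [-19.5  22. ] rib y -0.4
bed 90 70 [ 64.6 113.9] mid 89.2
stop X [54.9 58.5] 6 z 36.9 pull far X 68.1 z there 116.0
rack xy [ 26.2 -90.1]
```

send_rows --deltas '[[[0,0,0,-0.25,0,1.19,0.5],[0,0,0,-0.25,0,1.19,0.5],[0,0,0,-0.25,0,1.19,0.5],[0,0,0,-0.25,0,1.19,0.5],[0,0,0,0,0,0,0.5]]]'

```text
time_s: 32.05
position: [565.1, 108.2, 54.2]
tcp_rot: [0.005, 0.994, -0.042, 0.101]
contact_force: [-0.7, 0.9, -3.3]
width: 15.0
finger_force: 59.8
```

send_rows --deltas '[[[0,0,0,0,0,0,0.5],[0,0,0,-0.29,0,-0.06,0.5],[0,0,0,-0.29,0,-0.06,0.5],[0,0,0,0,0,0,0.5],[0,0,0,0,0,0,0.5]]]'

```text
time_s: 32.55
position: [560.2, 109.0, 56.7]
tcp_rot: [0.004, 0.994, -0.042, 0.103]
contact_force: [0.0, 0.3, -3.6]
width: 14.3
finger_force: 59.8
```

```bash
python3 gap.py 140
```

```text
32.55 [560.2 109.   56.7] [ 0.   0.3 -3.6]
tilt 11.82 yaw -4.82 far end tool x 68.6 -> g 1.4 plate top tool z 3.4 plate y [-13.7  13.4] rib x [-19.4  21.9] rib y -0.4
bed 0 70 [-25.7  24.7] mid -0.5
bed 0 80 [-24.9  24. ] mid -0.5
bed 0 90 [-24.2  23.9] mid -0.1
bed 90 70 [ 63.7 113.7] mid 88.7
bed 90 80 [ 64.  113.3] mid 88.7
stop X [62.  71.3] 307 z 37.7 pull far X 68.1 z there 67.1
rack xy [ 18.5 -89.6]
```

send_rows --deltas '[[[0,0,0,-0.2,0.02,-0.04,0.5],[0,0,0,-0.2,0.02,-0.04,0.5],[0,0,0,-0.1,0,-0.02,0.5],[0,0,0,0,0,0,0.5],[0,0,0,0,0,0,0.5]]]'

```text
time_s: 33.1
position: [555.2, 108.9, 56.3]
tcp_rot: [0.004, 0.994, -0.042, 0.103]
contact_force: [-0.5, -1.0, -3.3]
width: 15.0
finger_force: 59.8
```

send_rows --deltas '[[[0,0,0,-0.1,0,-0.02,0.5],[0,0,0,-0.1,0,-0.02,0.5],[0,0,0,0,0,0,0.5],[0,0,0,0,0,0,0.5],[0,0,0,0,0,0,0.5]]]'

```text
time_s: 33.6
position: [553.2, 109.1, 56.3]
tcp_rot: [0.004, 0.994, -0.042, 0.103]
contact_force: [0.0, 0.3, -3.3]
width: 14.8
finger_force: 59.8
```

send_rows --deltas '[[[0,0,0,-0.1,0,-0.02,0.5],[0,0,0,-0.1,0,-0.02,0.5],[0,0,0,0,0,0,0.5],[0,0,0,0,0,0,0.5],[0,0,0,0,0,0,0.5]]]'

```text
time_s: 34.1
position: [552.2, 109.3, 56.6]
tcp_rot: [0.004, 0.994, -0.042, 0.104]
contact_force: [3.5, -1.5, -3.4]
width: 14.7
finger_force: 59.5
```

send_rows --deltas '[[[0,0,0,-0.1,0,-0.02,0.5],[0,0,0,-0.1,0,-0.02,0.5],[0,0,0,0,0,0,0.5],[0,0,0,0,0,0,0.5],[0,0,0,0,0,0,0.5]]]'

```text
time_s: 34.6
position: [549.6, 109.5, 56.4]
tcp_rot: [0.004, 0.994, -0.042, 0.103]
contact_force: [4.3, -0.6, -1.9]
width: 14.6
finger_force: 59.6
```

```bash
python3 gap.py 140
```

```text
34.6 [549.6 109.5  56.4] [ 4.3 -0.6 -1.9]
tilt 11.85 yaw -4.84 far end tool x 68.6 -> g 1.4 plate top tool z 3.2 plate y [-13.7  13.4] rib x [-19.4  22. ] rib y -0.4
bed 0 70 [-25.8  25.5] mid -0.2
bed 0 80 [-25.6  24.1] mid -0.7
bed 0 90 [-24.8  24.4] mid -0.2
bed 0 100 [-24.1  23.8] mid -0.2
bed 90 70 [ 64.5 113.6] mid 89.1
bed 90 80 [ 64.1 114. ] mid 89.0
bed 90 90 [ 64.5 113.9] mid 89.2
stop X [73.  81.8] 1040 z 37.6 pull far X 68.1 z there 67.1
rack xy [  7.8 -89.9]
```

send_rows --deltas '[[[0,0,0,-0.1,0,-0.02,0.5],[0,0,0,-0.1,0,-0.02,0.5],[0,0,0,-0.1,0,-0.02,0.5],[0,0,0,0,0,0,0.5],[0,0,0,0,0,0,0.5]]]'

```text
time_s: 35.15
position: [547.0, 109.8, 56.5]
tcp_rot: [0.004, 0.994, -0.042, 0.104]
contact_force: [5.5, -1.5, -3.5]
width: 14.6
finger_force: 59.6
```

send_rows --deltas '[[[0,0,0,-0.1,0,-0.02,0.5],[0,0,0,-0.1,0,-0.02,0.5],[0,0,0,0,0,0,0.5],[0,0,0,0,0,0,0.5],[0,0,0,0,0,0,0.5]]]'

```text
time_s: 35.65
position: [545.5, 110.0, 56.7]
tcp_rot: [0.004, 0.994, -0.042, 0.104]
contact_force: [6.7, -1.9, -3.7]
width: 14.6
finger_force: 59.5
```

send_rows --deltas '[[[0,-2,0,0.02,0,0.27,0.5],[0,-2,0,0.01,0,0.27,0.5],[0,-2,0,0.01,0,0.26,0.5],[0,-2,0,0.01,0,0.26,0.5],[0,0,0,0,0,0,0.5]]]'

```text
time_s: 36.15
position: [549.5, 109.5, 46.5]
tcp_rot: [0.0, 0.998, -0.043, 0.035]
contact_force: [6.4, -1.4, -0.5]
width: 14.8
finger_force: 60.0
```

```bash
python3 gap.py 140|grep -v bed
```

```text
36.15 [549.5 109.5  46.5] [ 6.4 -1.4 -0.5]
tilt 4.05 yaw -4.92 far end tool x 68.9 -> g 1.1 plate top tool z 3.4 plate y [-14.   13.5] rib x [-19.5  21.9] rib y -0.4
stop X [72.6 82.4] 1842 z 37.7 pull far X 69.0 z there 47.7
rack xy [  7.8 -89.9]
```

send_rows --deltas '[[[0,0,0,-0.1,0,-0.01,0.5],[0,0,0,-0.05,0,0,0.5],[0,-1.3,0,0.01,0,0.21,0.5],[0,-1.3,0,0.01,0,0.21,0.5],[0,-1.4,0,0.02,0,0.21,0.5]]]'

```text
time_s: 36.7
position: [548.2, 109.9, 40.4]
tcp_rot: [-0.001, 0.999, -0.042, 0.001]
contact_force: [6.1, -1.0, -0.7]
width: 14.7
finger_force: 60.1
```

send_rows --deltas '[[[0,0,0,0,0,0,0.5],[0,0,0,0,0,0,0.5],[0,0,0,0,0,0,0.5],[0,0,0,0,0,0,0.5],[0,0,0,0,0,0,0.5]]]'

```text
time_s: 37.2
position: [548.4, 109.9, 40.4]
tcp_rot: [-0.001, 0.999, -0.042, 0.001]
contact_force: [6.8, -2.4, -1.0]
width: 14.3
finger_force: 60.0
```

```bash
python3 gap.py 140|grep -v bed
```

```text
37.2 [548.4 109.9  40.4] [ 6.8 -2.4 -1. ]
tilt 0.15 yaw -4.84 far end tool x 68.4 -> g 1.6 plate top tool z 3.4 plate y [-13.8  13.4] rib x [-19.5  21.8] rib y -0.4
stop X [74.  83.5] 2104 z 37.7 pull far X 68.5 z there 37.1
rack xy [  6.7 -89.6]
```

send_rows --deltas '[[[0,0,0,0.1,0,0.03,0.5],[0,0,0,0.1,0,0.03,0.5],[0,0,0,0.1,0,0,0.5],[0,0,0,0,0,0,0.5],[0,0,0,0,0,0,0.5]]]'

```text
time_s: 37.75
position: [548.5, 109.9, 40.1]
tcp_rot: [-0.0, 0.999, -0.042, -0.001]
contact_force: [1.5, 0.2, 8.3]
width: 14.6
finger_force: 61.3
```

send_rows --deltas '[[[0,0,0,0,0,0,3],[0,0,0,0,0,0,3],[0,0,0,0,0,0,3],[0,0,0,0,0,-2,3.5],[0,0,0,0,0,-4,3.5]]]'

```text
time_s: 38.25
position: [544.9, 108.9, 96.6]
tcp_rot: [0.001, 0.999, -0.042, -0.006]
contact_force: [1.4, -1.0, 0.1]
width: 34.8
finger_force: 0.0
```

send_rows --deltas '[[[0,0,0,0,-4,-2.5,5],[0,0,0,0,-4,-2.5,5],[0,0,0,0,-1,-4.5,5],[0,0,0,0,0,-4,5],[0,0,0,0,0,0,5]]]'

```text
time_s: 38.75
position: [559.0, 201.8, 239.3]
tcp_rot: [-0.002, 0.999, -0.041, 0.003]
contact_force: [0.8, -0.1, 0.0]
width: 49.9
finger_force: 0.0
```

send_rows --deltas '[[[0,0,0,0,0,0,5],[0,0,0,0,0,0,5],[0,0,0,0,0,0,5],[0,0,0,0,0,0,5],[0,0,0,0,0,0,5]]]'

```text
time_s: 39.25
position: [556.1, 198.8, 232.9]
tcp_rot: [0.0, 0.999, -0.042, -0.003]
contact_force: [-0.3, 0.2, 0.1]
width: 50.2
finger_force: 0.0
```

```bash
python3 seat.py
python3 - <<'E'
import cv2,glob
f=sorted(glob.glob("pics/w_*.png"))[-1]; im=cv2.imread(f); print(f)
c=im[40:400,170:650]; cv2.imwrite("pics/c2.png",cv2.resize(c,(800,600),interpolation=cv2.INTER_CUBIC))
E
```

```text
39.25 [556.1 198.8 232.9] [-0.3  0.2  0.1]
1 far 51.7 stop [54.  62.9] plate z 36.8 slope [-0.36  0.71] y [ 75.8 103.3]
2 far 58.4 stop [60.6 69.5] plate z 36.8 slope [-0.34 -0.19] y [-12.6  14. ]
3 far 78.0 stop [81.2 89.7] plate z 36.6 slope [-0.12 -1.84] y [-102.7  -74.8]
pics/w_3925.png
```

View pics/c2.png

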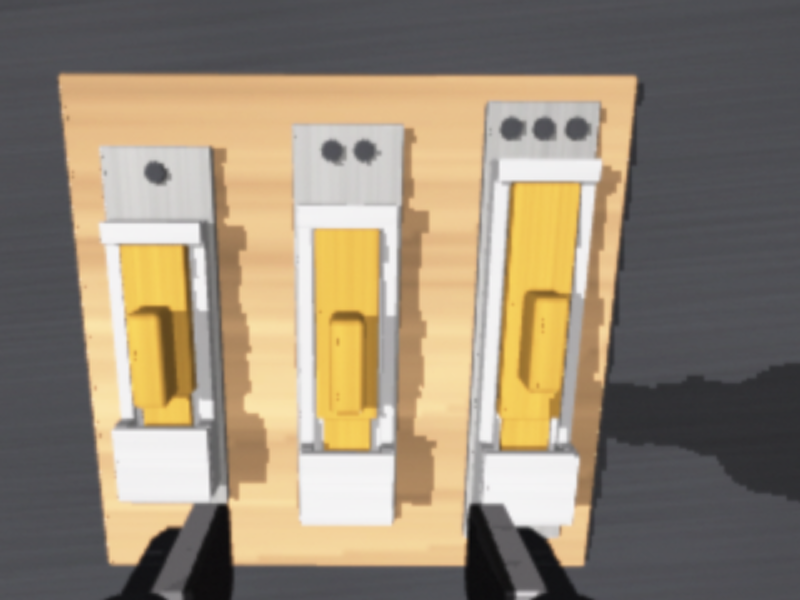

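All three look seated. One more check of pull 3's flatness and end gap, then hand in.

Run:
```python
from h import *
im,d,W,o=grab("wrist")
a=np.radians(-4.8); ex=np.array([np.cos(a),np.sin(a)]); ey=np.array([-np.sin(a),np.cos(a)])
hsv=cv2.cvtColor(im,cv2.COLOR_RGB2HSV); P=W[...,:2]-[549.3,199.8]; X=P@ex; Y=P@ey; Z=W[...,2]
for j,y0,s in ((1,89.5,52),(2,.6,60),(3,-88.8,80)):
    f=(abs(Y-y0)<11)&(X>s-26)&(X<s-4)&(hsv[...,1]>150)&(Z<42)&(Z>30)
    k=np.linalg.lstsq(np.c_[X[f],Y[f],np.ones(f.sum())],Z[f],rcond=None)[0]
    # height profile across the stop
    print(j,np.degrees(k[:2]).round(2),np.median(Z[f]).round(2),[(x,np.min(Z[(abs(Y-y0)<8)&(abs(X-x)<.75)]).round(0)) for x in np.arange(s-3,s+4,1.)])
    t=(abs(Y-y0)<9)&(X>-50)&(X<s-80+(-0))&(hsv[...,1]>150)&(Z<34); 
    if t.sum(): print("  tongue z",np.median(Z[t]).round(1))
```

```text
1 [0.36 0.16] 36.83 [(np.float64(49.0), np.float64(36.0)), (np.float64(50.0), np.float64(36.0)), (np.float64(51.0), np.float64(36.0)), (np.float64(52.0), np.float64(35.0)), (np.float64(53.0), np.float64(36.0)), (np.float64(54.0), np.float64(37.0)), (np.float64(55.0), np.float64(36.0))]
  tongue z 30.9
2 [-0.41  0.14] 36.73 [(np.float64(57.0), np.float64(35.0)), (np.float64(58.0), np.float64(35.0)), (np.float64(59.0), np.float64(34.0)), (np.float64(60.0), np.float64(34.0)), (np.float64(61.0), np.float64(36.0)), (np.float64(62.0), np.float64(37.0)), (np.float64(63.0), np.float64(36.0))]
  tongue z 30.9
3 [-0.58 -0.04] 36.68 [(np.float64(77.0), np.float64(35.0)), (np.float64(78.0), np.float64(36.0)), (np.float64(79.0), np.float64(35.0)), (np.float64(80.0), np.float64(35.0)), (np.float64(81.0), np.float64(36.0)), (np.float64(82.0), np.float64(36.0)), (np.float64(83.0), np.float64(36.0))]
  tongue z 30.8
```

No gap at any stop: the height never drops towards the floor. All three are flat, with plate tops at about 36.7 and tongues at 30.9.

```bash
python3 -c "
from station import workorder; print(workorder.hand_in())"
```

```text
the job is handed in; nothing more can be done
None
```

I loaded the short, middle and long pulls in that order; the last camera check showed each flat against its stop, no plunger bottomed by the force readings, and I handed the job in at about 39 s (no verdict was returned).

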